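# Sort used cells through the diverter chute

### The arm

A 7-joint arm with a two-finger parallel gripper is mounted at the origin on the work surface. World frame = base frame: x ahead of the robot, y to its left, z up, the work surface at z = 0. Lengths are in mm, angles in rad, forces in N, time in s.
With the tool pointing down it reaches from about 400 to 875 mm from the base axis. Payload 4.4 kg.
Tool frame: the origin (TCP) lies at the very end of the fingers, on their centre line; the grasp point (between the pads) lies 19 mm behind it; z points along the fingers, y is the direction in which the jaws open and shut (so a half turn about z gives the same grasp; the last joint's range is limited). The gripper opens to 85 mm and grips with 20 to 120 N. Pads are 22 mm wide; open, the fingers measure 114 mm over their backs; the gripper's body (76 mm by 85 mm) begins 54 mm behind the grasp point. The pads swing forward as they close: fully open they stand 13 mm farther back than shut.
Start: joints at [1.201, 0.628, 0.038, 1.517, -0.027, 0.996, -0.02], TCP at [194.474, -620.24, 231.313] pointing down, gripper open.
Joint ranges: [-3.06, 3.06], [-0.37, 2.12], [-1.25, 1.32], [0.18, 2.47], [-1.1, 4.24], [0.23, 1.98], [-2.94, 2.94]. Speed limits (rad/s): [2.57, 2.57, 3.14, 3.14, 3.14, 3.14, 3.14].

### API

Orientations are given as [roll, pitch, yaw] about the fixed x, y, z axes, in that order (R = Rz(yaw) Ry(pitch) Rx(roll)).
In Python, from cell import read_state, get_image, finish_job gives the robot as it stands.
- The arm moves only by the tool carry_out, never from a script. Its argument "series" is a list that holds one entry, the list of rows, each a list of 7 numbers: the shift along the tool's x, y, z in cm, then the turn, a rotation vector about the tool's x, y, z in rad, then the finger opening in cm, from 0 to 8.54. In form: [[[x, y, z, wx, wy, wz, grip], ...]]. A call has 1 to 5 rows; each row is the pose to reach, as a shift and turn from the pose commanded when the call began, along the tool's axes at that moment; what a row does not reach only later rows make up. A row lasts 1/12 s, in which the tool goes at most 41.7 mm and 7.16 degrees, less where a joint would pass 70% of its speed; a pose out of reach is approached as far as the arm can. A call with a gripper value outside its range is refused whole. The fingers move at their own pace and stop on an object; the grip force is fixed at half the most. Time passes only in rows, so rows that repeat a pose let the fingers close. It gives the time, the measured TCP pose, the force and the opening at its end, in the units of the state.
- read_state(): the state, without advancing time (a new reading comes with each control period).
- get_image(name): name is "scene" or "top" or "wrist"; returns a dict with "img" (480x640x3 uint8, blue, green, red), "z_map" (480x640 float32, mm along the optical axis (not along the pixel's ray), 0 where there is no reading), "mtx" (3x3 intrinsics, pixels), "T" (4x4, takes a point from camera to world coordinates); the wrist camera has in their place "T_tool_cam" (4x4, takes a point from camera to tool coordinates, whose origin is the TCP and whose axes are the flange's). Camera axes: x right, y down, z forward; pixel columns grow to the right and rows downward; lengths in mm; the calibration is good to about 2 mm. The wrist camera is an equidistant fisheye: a pixel r from the principal point sees the ray r / f radians off the axis. A picture is of the moment at which its call begins: read the wrist's pose just before it.
- finish_job(): hands the job in, once; it reports no verdict.
The state is a dict: "clock": time; "qpos": joint angles; "qd": joint speeds; "tau": joint torques, N m; "eef_pos": TCP position; "tool_rot": TCP orientation; "force": force on the tool from outside, world axes, zero at the start; "torque": the same for the moment, N m; "width": finger opening in mm.
Only numpy, scipy, OpenCV 4.12 (cv2) and the standard library are available. Lean on these libraries where they do the work, as an engineer would, in place of code of your own. Each camera call takes 0.05 s, during which the arm holds its last target.

### The job

Sort the two battery cells into the trays of their own colour by dropping them through the mouth on top of the sorting chute: the green cell first, then the orange one. The lever with the red knob sets which tray a cell falls into: its flap leans the way the lever is pushed and closes that side, so before each drop push it away from the tray you want; the lever sits crooked on its shaft, so its angle does not tell where the flap is, and you must push until you feel the flap meet its stop, gently, never forcing it. Leave the two mice and the screwdriver where they are.

Things in the scene. Friction and masses are not known exactly. Their poses are not given: they have to be found in the camera images.
- sorter: two-way sorting chute, fixed to the table, a clear and white box 102 mm (its x) x 124 mm (its y) x 185 mm high, with clear wings 80 to 120 mm up that reach 74 mm out to either side (its y). Origin at the centre of its underside; x points away from the robot, through the face that carries the lever; y to its left, z up.
- mouth (a point): centre of the chute's mouth, a 38 x 38 mm square hole in the middle of its top, sides along the sorter's x and y, 185 mm above the table, level with the top face; a straight throat runs down from it to 133 mm above the table
- flap_hinge (a point): middle of the flap's hinge line, inside the chute, 71 mm above the table, along the sorter's x. The 64 mm flap stands up from it and leans 0.32 rad to either side, stop to stop. Leaning to +y it closes the +y side and cells fall into the tray on the -y side, and the other way round. It starts near the middle, where a cell may jam or go astray.
- lever: diverter lever, a polished steel rod 10 mm thick standing up 110 mm from the sorter's centre on its +x side, 54 mm clear of the box. Origin on the hinge line 71 mm above the table, z along the rod, x parallel to the sorter's x; swings in the sorter's y-z plane. Friction holds it; pushed 60 to 90 mm above the hinge it moves at about 4 N; at the rubber-faced stop the force climbs steeply: 10 to 15 N is enough. Over 40 N damages it.
- lever_knob (a point): centre of the lever's red ball knob, 20 mm in diameter, 125 mm from the hinge. Lever and flap turn together and lean the same way, but the lever is clamped crookedly on the shaft, by an unknown angle up to 0.35 rad either way that changes every time, so it meets the two stops at 0.32 rad either way plus that angle (at most 0.67 rad from vertical).
- green_cell_center (a point): battery cell with a green sleeve, an upright cylinder 26 mm in diameter and 50 mm tall, 45 to 90 g, standing loose on the table; this point is its centre, 25 mm above its foot
- orange_cell_center (a point): battery cell with an orange sleeve, an upright cylinder 26 mm in diameter and 50 mm tall, 45 to 90 g, standing loose on the table; this point is its centre, 25 mm above its foot
- green_tray: green open tray under one side of the sorting chute, fixed, 100 mm (its y) x 86 mm (its x) x 40 mm high, 3 mm walls; origin at the centre of its underside. Its y axis is parallel to the sorter's; its centre lies 59 mm to the +y or the -y side of the sorter's centre, and which colour is on which side changes
- orange_tray: orange open tray under one side of the sorting chute, fixed, 100 mm (its y) x 86 mm (its x) x 40 mm high, 3 mm walls; origin at the centre of its underside. Its y axis is parallel to the sorter's; its centre lies 59 mm to the +y or the -y side of the sorter's centre, and which colour is on which side changes
- mouse_black: loose black computer mouse, 100 x 58 x 32 mm, origin at the centre of its underside, x along its length: a bystander, leave it alone
- mouse_grey: loose grey computer mouse, 100 x 58 x 32 mm, origin at the centre of its underside, x along its length: a bystander, leave it alone
- screwdriver: loose screwdriver with a blue handle, 160 mm long, lying along its x between the robot and the chute, origin on its underside: a bystander, leave it alone

How it is judged:
By the outcome, as a careful person would: the job done as asked, in the order asked, and still so for the second after the job is handed in, with the robot touching nothing.
It also fails if it takes over 72 s, if anything falls off the work surface, if the arm or the gripper's body presses on something with over 40 N, if the wrist force passes 120 N, or if a joint passes its speed limit or range.

## Working session

There is one attempt and no reset: what is moved stays moved. The work goes in short steps, Python scripts to look and compute and a tool call to move; the robot and the scene stay as the last step left them, time stands still between calls to the robot, and variables do not carry over. Pictures are saved under pics/ and viewed, and the job is handed in when it is done.

Besides the shell and the picture viewer there is one more tool, called after "Request:" as a command line: name --argument value ..., lists and objects as JSON in quotes. carry_out: Moves the arm, as the interface text tells. Its arguments: {"type":"object","properties":{"series":{"type":"array","items":{"type":"array","items":{"type":"array","items":{"type":"number"}}}}},"required":["series"]}

```bash
mkdir -p pics; ls; python3 - <<'E'
from cell import *
import cv2
s=read_state(); print(s)
for n in ["scene","top","wrist"]:
    d=get_image(n); cv2.imwrite(f"pics/{n}0.png",d["img"]); print(n,d["mtx"].tolist(), d.get("T",d.get("T_tool_cam")).round(4).tolist())
    import numpy as np
    np.savez(f"/tmp/{n}0.npz",**d)
E
```

```text
pics
{'clock': 0.0, 'qpos': array([ 1.20120316,  0.62931744,  0.03845393,  1.5183432 , -0.02698887,
        0.99627961, -0.02001002]), 'qd': array([ 0.00129378, -0.00060312,  0.00022212,  0.00020496, -0.00101498,
       -0.00041994, -0.00115859]), 'tau': array([ 5.61318375e-04, -5.63400435e+01,  1.22686721e+00, -1.93443203e+01,
        1.11669450e-02,  1.05913274e-02,  7.24664403e-06]), 'eef_pos': array([ 194.28089249, -619.65557322,  230.4158209 ]), 'tool_rot': array([-3.13976379e+00,  3.84085739e-05,  3.03780112e-01]), 'force': array([ 0.5962    , -0.01555364, -0.55416665]), 'torque': array([-0.00857896,  0.0131123 , -0.00020539]), 'width': 85.58848237117816}
scene [[440.6970986271925, 0.0, 324.02984855537454], [0.0, 440.6970986271925, 238.06813428350398], [0.0, 0.0, 1.0]] [[-0.0108, 0.5414, -0.8407, 1218.6044], [0.9999, 0.0085, -0.0074, 2.8912], [0.0031, -0.8408, -0.5414, 595.6913], [0.0, 0.0, 0.0, 1.0]]
top [[472.1782046761657, 0.0, 313.8856893489881], [0.0, 472.1782046761657, 242.53404699155817], [0.0, 0.0, 1.0]] [[-0.0043, -0.9941, 0.1084, 425.2663], [-1.0, 0.0044, 0.0008, 15.9456], [-0.0013, -0.1084, -0.9941, 1120.4667], [0.0, 0.0, 0.0, 1.0]]
wrist [[371.64829954431775, 0.0, 318.6969912076371], [0.0, 371.64829954431775, 244.9249966735914], [0.0, 0.0, 1.0]] [[-0.0007, -0.9557, -0.2943, 75.0105], [1.0, -0.0005, -0.0007, -0.241], [0.0005, -0.2943, 0.9557, -142.0206], [0.0, 0.0, 0.0, 1.0]]
```

View pics/scene0.png

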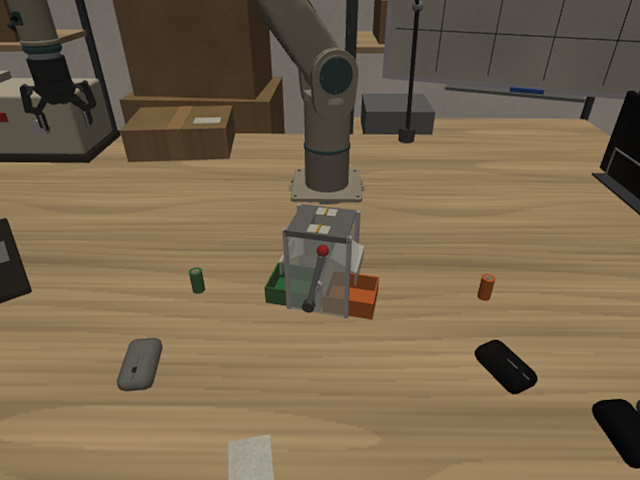

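View pics/top0.png

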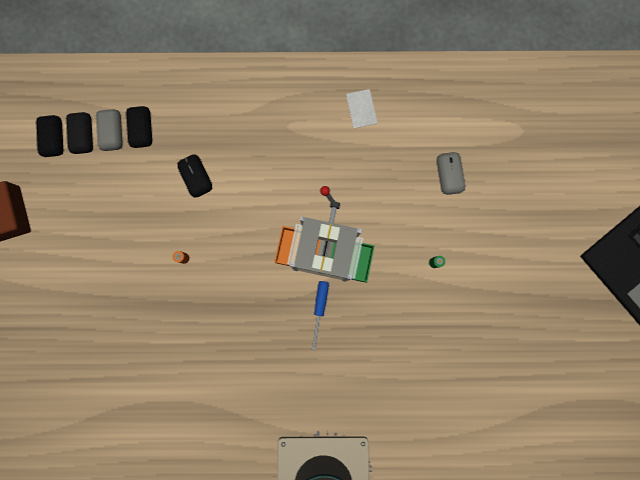

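View pics/wrist0.png

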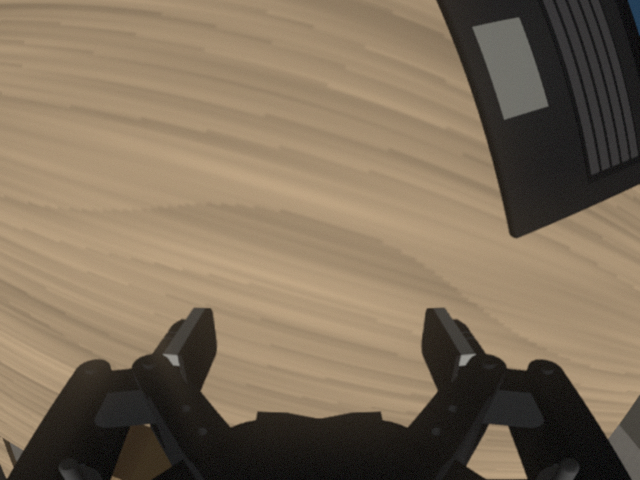

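```bash
cat > h.py <<'E'
import numpy as np, cv2
from cell import *
def load(n): return dict(np.load(f"/tmp/{n}.npz"))
def ray(d,u,v,T=None):
    K=d["mtx"]; T=d["T"] if T is None else T
    r=T[:3,:3]@np.array([(u-K[0,2])/K[0,0],(v-K[1,2])/K[1,1],1]); return T[:3,3],r
def atz(d,u,v,z,T=None):
    o,r=ray(d,u,v,T); return (o+r*(z-o[2])/r[2]).round(1)
def proj(d,p):
    K=d["mtx"]; q=np.linalg.inv(d["T"])@np.r_[p,1]; return K[0,0]*q[0]/q[2]+K[0,2],K[1,1]*q[1]/q[2]+K[1,2]
def crop(img,u0,v0,u1,v1,k,name): cv2.imwrite(f"pics/{name}.png",cv2.resize(img[v0:v1,u0:u1],None,fx=k,fy=k,interpolation=cv2.INTER_CUBIC))
E
python3 - <<'E'
from h import *
t=load("top0"); s=load("scene0")
crop(t["img"],265,175,385,290,5,"t_s"); 
a=cv2.resize(t["img"][240:280,160:200],None,fx=8,fy=8,interpolation=3);b=cv2.resize(t["img"][240:280,417:457],None,fx=8,fy=8,interpolation=3)
cv2.imwrite("pics/t_c.png",np.hstack([a,b]))
crop(s["img"],255,195,390,325,5,"s_s")
E
```

```text
(no output)
```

View pics/t_s.png

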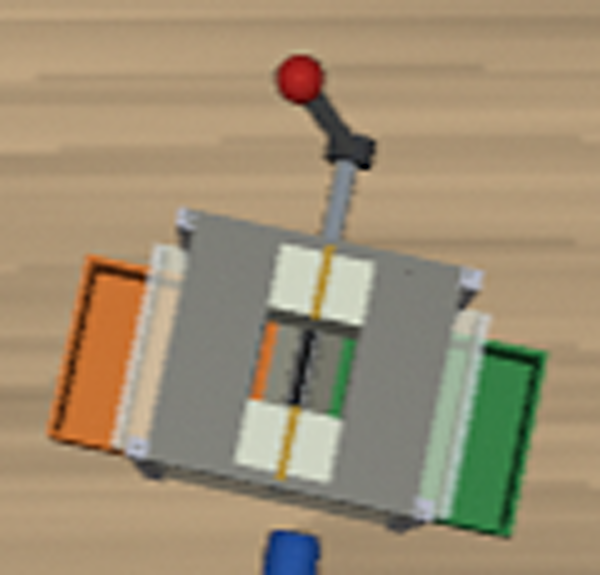

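View pics/t_c.png

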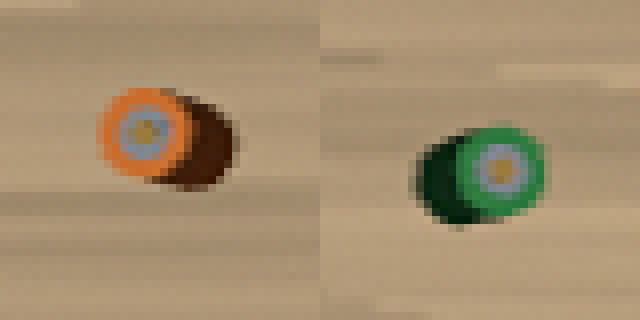

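View pics/s_s.png

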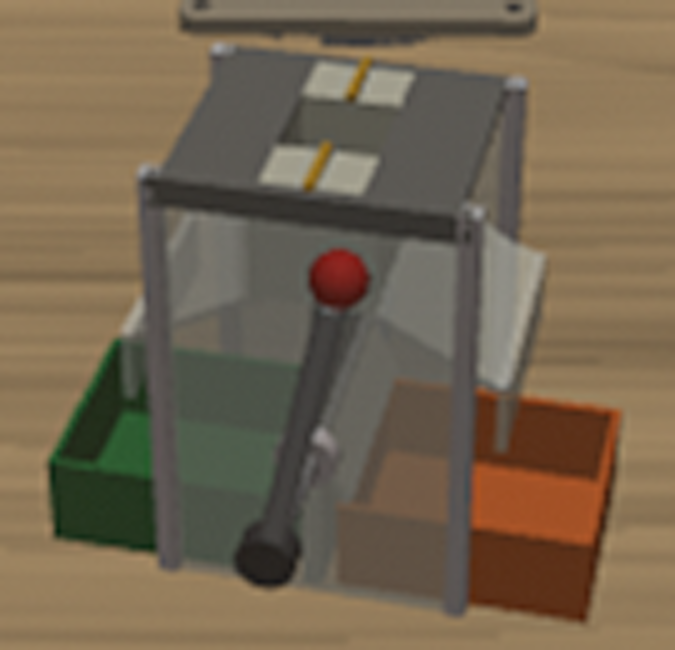

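```bash
python3 - <<'E'
from h import *
t=load("top0"); s=load("scene0")
c=[(185,218),(470,280),(425,510),(138,445)]
P=np.array([atz(t,265+u/5,175+v/5,187) for u,v in c]);print(P,P.mean(0))
for a,b in((0,3),(1,2)):
  e=P[a]-P[b];print("xdir",np.arctan2(e[1],e[0]),np.linalg.norm(e))
for a,b in((0,1),(3,2)):
  e=P[a]-P[b];print("ydir",np.arctan2(-e[0],e[1]),np.linalg.norm(e))
m=[(278,322),(362,327),(338,415),(252,402)]
M=np.array([atz(t,265+u/5,175+v/5,185) for u,v in m]);print("mouth",M,M.mean(0))
def tri(a,b):
  o1,r1=ray(t,*a);o2,r2=ray(s,*b)
  k=np.linalg.lstsq(np.c_[r1,-r2],o2-o1,rcond=None)[0];p,q=o1+k[0]*r1,o2+k[1]*r2
  return ((p+q)/2).round(1),np.linalg.norm(p-q).round(1)
print("knob",tri((325,190.6),(322.6,250.6)))
print("hub",tri((265+350/5,175+152/5),(308.6,305.4)))
# corners in scene
for u,v in [(147,175),(475,213),(517,85),(222,50)]: print("sc corner",atz(s,255+u/5,195+v/5,187))
print("or",atz(t,160+145/8,240+132/8,50)," gr",atz(t,417+(503-320)/8,240+171/8,50))
# depth checks
z=t["z_map"]
for u,v in((178,256),(440,261),(300,240),(345,250)): 
  print(z[v,u], (t["T"]@np.r_[np.linalg.inv(t["mtx"])@[u,v,1]*z[v,u],1])[:3].round(1))
s2=s["img"]; a=cv2.resize(s2[255:310,465:505],None,fx=8,fy=8,interpolation=3);b=cv2.resize(s2[255:310,177:217],None,fx=8,fy=8,interpolation=3)
cv2.imwrite("pics/s_c.png",np.hstack([a,b]))
E
```

```text
[[575.3  40.3 187. ]
 [549.8 -73.3 187. ]
 [458.3 -54.2 187. ]
 [484.5  59.  187. ]] [516.975  -7.05  187.   ]
xdir -0.20310736572608654 92.70560932327662
xdir -0.20578814500636045 93.47224186890988
ydir -0.22081166664908528 116.42684398367929
ydir -0.22744392601885252 116.19242660345812
mouth [[533.5   3.3 185. ]
 [531.3 -30.2 185. ]
 [496.2 -20.3 185. ]
 [501.5  13.8 185. ]] [515.625  -8.35  185.   ]
knob (array([630.7,  -5.3, 193. ]), np.float64(1.4))
hub (array([623.9, -30.3,  69.8]), np.float64(1.8))
sc corner [558.8 -72.8 187. ]
sc corner [581.8  41.8 187. ]
sc corner [492.1  61.2 187. ]
sc corner [466.4 -51.7 187. ]
or [511.4 325.7  50. ]  gr [ 497.7 -269.    50. ]
1077.0137 [512.8 326.9  46.9]
1070.8611 [ 498.5 -269.    51. ]
939.5271 [532.2  44.3 187.1]
938.41187 [512.  -45.1 185.9]
```

View pics/s_c.png

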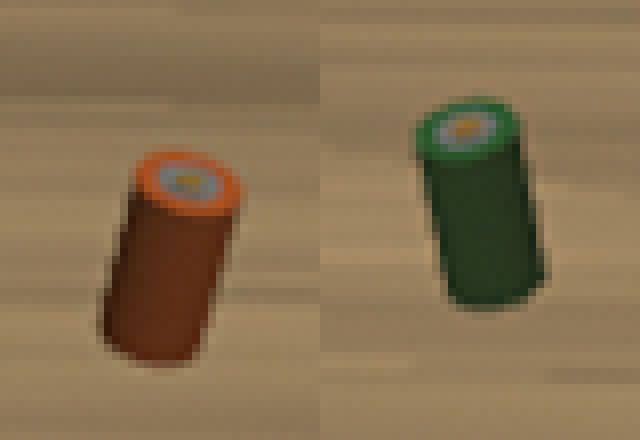

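```bash
cat >> h.py <<'E'
from scipy.spatial.transform import Rotation as R
def plan(p,yaw,pos=None):
    s=read_state(); R0=R.from_euler("xyz",s["tool_rot"]); R1=R.from_euler("xyz",[np.pi,0,yaw])
    d=R0.inv().apply(np.array(p)-(s["eef_pos"])); w=(R0.inv()*R1).as_rotvec()
    print("t",s["clock"],"cur",s["eef_pos"].round(1),s["tool_rot"].round(3),"w",round(s["width"],1),"F",s["force"].round(1)); print("d_cm",(d/10).round(2),"w",w.round(3))
E
python3 -c "
from h import *
plan((621,-50,240),1.356)
s=load('scene0');print(atz(s,465+188/8,255+182/8,50),atz(s,177+(468-320)/8,255+128/8,50))"
```

```text
t 0.15 cur [ 194.3 -619.8  230.6] [-3.14  -0.     0.304] w 85.3 F [-0.8  0.5  0.3]
d_cm [ 57.76 -41.61  -0.88] w [-1.000e-03 -1.000e-03 -1.052e+00]
[513.4 327.6  50. ] [ 499.8 -266.2   50. ]
```

Request:
carry_out --series '[[[3.2,-2.3,-0.5,0,0,-0.06,0],[6.4,-4.6,-1,0,0,-0.12,0],[9.6,-6.9,-1,0,0,-0.18,0],[12.8,-9.2,-1,0,0,-0.24,0],[16,-11.5,-1,0,0,-0.3,0]]]'

```text
clock: 0.57
eef_pos: [313.5, -460.9, 241.3]
tool_rot: [-3.141, -0.0, 0.606]
force: [1.0, -0.7, 0.3]
width: 25.5
```

```bash
python3 -c "
from h import *
plan((621,-50,240),1.356)"
```

```text
t 0.5667 cur [ 313.5 -460.9  241.3] [-3.141 -0.     0.606] w 25.5 F [ 1.  -0.7  0.3]
d_cm [ 48.69 -16.24   0.13] w [-0.   -0.   -0.75]
```

Request:
carry_out --series '[[[3.9,-1.3,0,0,0,-0.06,0],[7.8,-2.6,0,0,0,-0.12,0],[11.7,-3.9,0,0,0,-0.18,0],[15.6,-5.2,0,0,0,-0.24,0],[19.5,-6.5,0,0,0,-0.3,0]]]'

```text
clock: 0.98
eef_pos: [437.0, -296.7, 241.3]
tool_rot: [-3.142, 0.0, 0.907]
force: [0.5, 0.1, 0.2]
width: 0.2
```

```bash
python3 -c "
from h import *
plan((621,-50,240),1.356)"
```

```text
t 0.9833 cur [ 437.  -296.7  241.3] [-3.142  0.     0.907] w 0.2 F [0.5 0.1 0.2]
d_cm [30.76 -0.72  0.13] w [-0.     0.    -0.449]
```

Request:
carry_out --series '[[[3.9,0,0,0,0,-0.08,0],[7.8,0,0,0,0,-0.16,0],[11.7,0,0,0,0,-0.24,0],[15.6,-0.2,0,0,0,-0.32,0],[19.5,-0.4,0,0,0,-0.4,0]]]'

```text
clock: 1.4
eef_pos: [554.6, -141.1, 241.2]
tool_rot: [-3.141, 0.0, 1.307]
force: [-0.1, 0.1, -0.3]
width: -0.2
```

```bash
python3 -c "
from h import *
plan((621,-50,240),1.356)"
```

```text
t 1.4 cur [ 554.6 -141.1  241.2] [-3.141  0.     1.307] w -0.2 F [-0.1  0.1 -0.3]
d_cm [10.53  4.04  0.12] w [-0.     0.    -0.049]
```

Request:
carry_out --series '[[[3.5,1.4,0,0,0,-0.02,0],[7,2.8,0,0,0,-0.04,0],[10.5,4,0.1,0,0,-0.05,0],[10.5,4,0.1,0,0,-0.05,0]]]'

```text
clock: 1.73
eef_pos: [623.7, -41.8, 240.0]
tool_rot: [3.14, -0.008, 1.365]
force: [-0.6, 1.4, -0.1]
width: 0.1
```

```bash
python3 -c "
from h import *
plan((621,-50,150),1.356)
d=get_image('wrist');cv2.imwrite('pics/w1.png',d['img'])
d=get_image('top');cv2.imwrite('pics/t1.png',d['img'][130:330,220:420].repeat(3,0).repeat(3,1))
d=get_image('scene');cv2.imwrite('pics/s1.png',d['img'][140:340,220:420].repeat(3,0).repeat(3,1))
"
```

```text
t 1.7333 cur [623.7 -41.8 240. ] [ 3.14  -0.008  1.365] w 0.1 F [-0.6  1.4 -0.1]
d_cm [-0.93 -0.12  9.  ] w [ 0.002 -0.008  0.009]
```

View pics/w1.png

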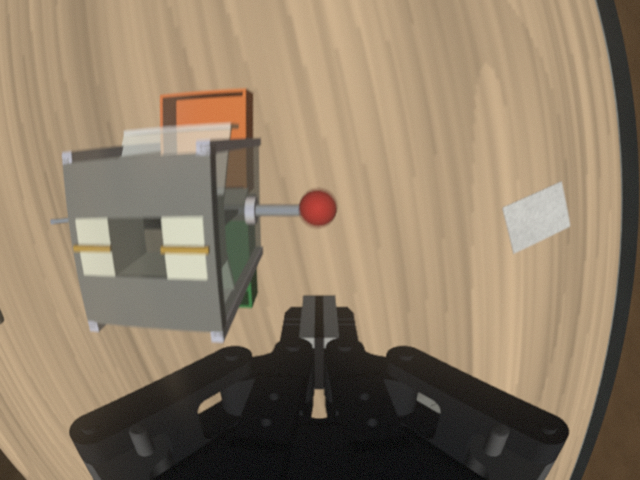

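View pics/s1.png

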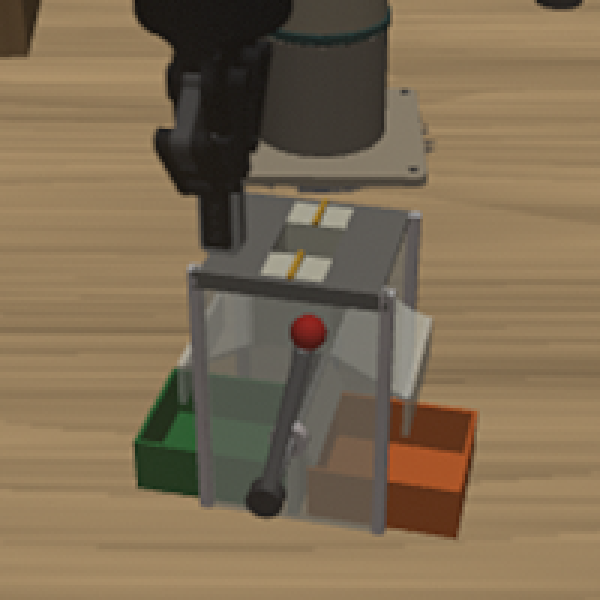

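```bash
cat >> h.py <<'E'
def wz(d,st,u,v,z):
    K=d["mtx"]; a=np.array([u-K[0,2],v-K[1,2]]); r=np.linalg.norm(a); th=r/K[0,0]
    c=np.r_[a/r*np.sin(th),np.cos(th)] if r>0 else np.array([0,0,1.])
    T=np.eye(4);T[:3,:3]=R.from_euler("xyz",st["tool_rot"]).as_matrix();T[:3,3]=st["eef_pos"]; T=T@d["T_tool_cam"]
    o=T[:3,3]; k=T[:3,:3]@c; return (o+k*(z-o[2])/k[2]).round(1)
E
python3 -c "
from h import *
plan((621,-50,150),1.356)
st=read_state(); d=get_image('wrist');cv2.imwrite('pics/w2.png',cv2.resize(d['img'][80:350,40:360],None,fx=2.4,fy=2.4,interpolation=3)); np.savez('/tmp/w2.npz',st=np.r_[st['eef_pos'],st['tool_rot']],**d)
"
```

```text
t 1.8833 cur [619.7 -52.1 239.7] [-3.140e+00  1.000e-03  1.355e+00] w 0.2 F [ 0.  -0.8 -0.7]
d_cm [0.24 0.09 8.97] w [-0.001  0.001 -0.001]
```

View pics/w2.png

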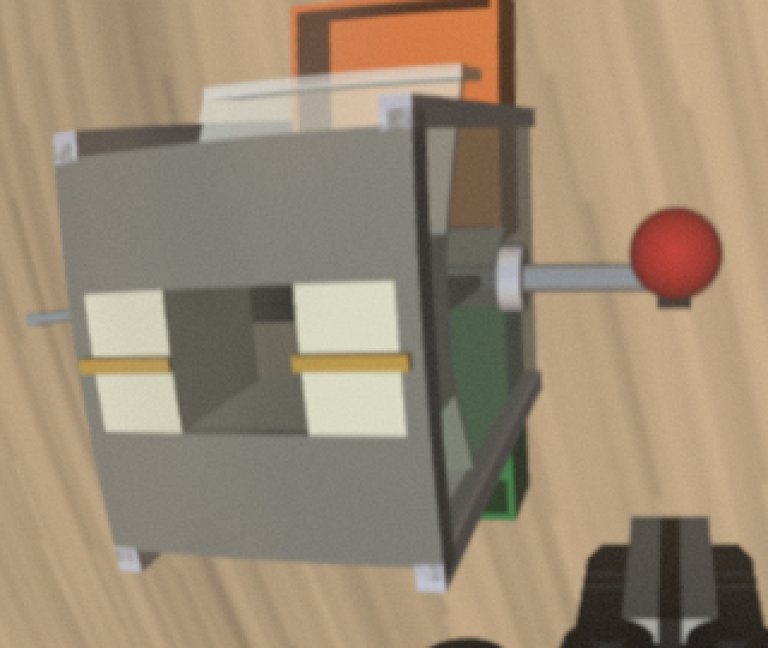

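```bash
python3 -c "
from h import *
d=load('w2');st=dict(eef_pos=d['st'][:3],tool_rot=d['st'][3:])
f=lambda u,v,z:wz(d,st,40+u/2.4,80+v/2.4,z)
print('knob',f(676,253,193))
m=np.array([f(*p,185) for p in((163,290),(293,285),(308,437),(182,433))]);print(m,m.mean(0))
c=np.array([f(*p,187) for p in((65,147),(396,112),(430,577),(128,558))]);print(c,c.mean(0)); e=c[1]-c[0];print(np.arctan2(e[1],e[0]));e=c[2]-c[3];print(np.arctan2(e[1],e[0]))
print('ends of gold lines', f(80,366,185),f(410,363,185))
"
```

```text
knob [631.3  -4.5 193. ]
[[504.7  16.7 185. ]
 [541.3   8.4 185. ]
 [532.7 -28.8 185. ]
 [496.3 -20.2 185. ]] [518.75   -5.975 185.   ]
[[487.1  60.5 187. ]
 [577.8  40.1 187. ]
 [553.  -71.  187. ]
 [462.5 -51.1 187. ]] [520.1    -5.375 187.   ]
-0.221235735243326
-0.21644490646470654
ends of gold lines [469.9   4.5 185. ] [564.8 -16.7 185. ]
```

Request:
carry_out --series '[[[0.1,0,3,0,0,0,0],[0.2,0,6,0,0,0,0],[0.2,0,9,0,0,0,0],[0.2,0,9,0,0,0,0]]]'

```text
clock: 2.27
eef_pos: [615.5, -52.5, 145.0]
tool_rot: [-3.131, 0.003, 1.351]
force: [0.2, -0.2, -0.0]
width: -0.1
```

Request:
carry_out --series '[[[0.5,0,0,0,0,0,0],[1,0,0,0,0,0,0],[1.3,0,0,0,0,0,0],[1.3,0,0,0,0,0,0]]]'

```text
clock: 2.6
eef_pos: [624.9, -35.9, 152.5]
tool_rot: [3.138, -0.002, 1.355]
force: [-0.4, -0.4, 0.1]
width: -0.2
```

Request:
carry_out --series '[[[0.3,0,0,0,0,0,0],[0.5,0,0,0,0,0,0],[0.5,0,0,0,0,0,0]]]'

```text
clock: 2.85
eef_pos: [624.8, -31.7, 150.9]
tool_rot: [3.141, -0.001, 1.354]
force: [-0.9, -0.1, 0.1]
width: 0.2
```

Request:
carry_out --series '[[[0.2,0,0,0,0,0,0],[0.4,0,0,0,0,0,0],[0.4,0,0,0,0,0,0]]]'

```text
clock: 3.1
eef_pos: [625.4, -28.0, 150.3]
tool_rot: [3.142, -0.0, 1.354]
force: [-0.2, -0.1, -0.2]
width: -0.0
```

Request:
carry_out --series '[[[0.2,0,0,0,0,0,0],[0.4,0,0,0,0,0,0],[0.4,0,0,0,0,0,0]]]'

```text
clock: 3.35
eef_pos: [625.9, -25.5, 150.1]
tool_rot: [-3.141, 0.001, 1.354]
force: [0.1, -3.2, -0.9]
width: 0.1
```

Request:
carry_out --series '[[[0.2,0,0,0,0,0,0],[0.4,0,0,0,0,0,0],[0.4,0,0,0,0,0,0]]]'

```text
clock: 3.6
eef_pos: [626.9, -20.6, 150.2]
tool_rot: [-3.141, 0.0, 1.354]
force: [-1.3, -3.0, -0.7]
width: 0.1
```

Request:
carry_out --series '[[[0.2,0,0,0,0,0,0],[0.4,0,0,0,0,0,0],[0.4,0,0,0,0,0,0]]]'

```text
clock: 3.85
eef_pos: [628.0, -16.2, 150.3]
tool_rot: [-3.142, -0.0, 1.354]
force: [-1.2, -2.5, -1.4]
width: -0.1
```

Request:
carry_out --series '[[[0.2,0,0,0,0,0,0],[0.4,0,0,0,0,0,0],[0.4,0,0,0,0,0,0]]]'

```text
clock: 4.1
eef_pos: [628.9, -12.2, 150.4]
tool_rot: [3.141, -0.001, 1.354]
force: [-0.0, -2.6, -0.3]
width: 0.0
```

Request:
carry_out --series '[[[0.2,0,0,0,0,0,0],[0.3,0,0,0,0,0,0],[0.3,0,0,0,0,0,0]]]'

```text
clock: 4.35
eef_pos: [629.6, -9.6, 150.4]
tool_rot: [3.141, -0.0, 1.354]
force: [-0.8, -2.5, -0.4]
width: 0.2
```

Steady ~3 N. I continue in smaller steps.

Request:
carry_out --series '[[[0.2,0,0,0,0,0,0],[0.3,0,0,0,0,0,0],[0.3,0,0,0,0,0,0]]]'

```text
clock: 4.6
eef_pos: [630.2, -6.7, 150.4]
tool_rot: [3.141, -0.0, 1.354]
force: [-0.6, -2.2, 0.1]
width: 0.1
```

Request:
carry_out --series '[[[0.2,0,0,0,0,0,0],[0.2,0,0,0,0,0,0]]]'

```text
clock: 4.77
eef_pos: [630.6, -4.7, 150.4]
tool_rot: [3.141, -0.0, 1.354]
force: [-0.5, -2.8, -0.2]
width: -0.1
```

Request:
carry_out --series '[[[0.2,0,0,0,0,0,0],[0.2,0,0,0,0,0,0]]]'

```text
clock: 4.93
eef_pos: [631.0, -2.6, 150.4]
tool_rot: [3.141, -0.0, 1.354]
force: [-0.9, -2.5, 0.2]
width: -0.3
```

Request:
carry_out --series '[[[0.2,0,0,0,0,0,0],[0.2,0,0,0,0,0,0]]]'

```text
clock: 5.1
eef_pos: [631.5, -0.7, 150.4]
tool_rot: [3.141, -0.0, 1.354]
force: [0.3, -1.9, 0.1]
width: 0.2
```

Request:
carry_out --series '[[[0.2,0,0,0,0,0,0],[0.2,0,0,0,0,0,0]]]'

```text
clock: 5.27
eef_pos: [631.7, 0.4, 150.3]
tool_rot: [-3.142, 0.001, 1.354]
force: [-0.5, -3.7, 1.4]
width: -0.2
```

Request:
carry_out --series '[[[0.2,0,0,0,0,0,0],[0.2,0,0,0,0,0,0]]]'

```text
clock: 5.43
eef_pos: [631.8, 0.8, 150.2]
tool_rot: [-3.141, 0.003, 1.353]
force: [-1.6, -5.5, 1.0]
width: -0.2
```

Request:
carry_out --series '[[[0.2,0,0,0,0,0,0],[0.2,0,0,0,0,0,0]]]'

```text
clock: 5.6
eef_pos: [631.8, 1.1, 150.1]
tool_rot: [-3.141, 0.005, 1.352]
force: [-2.8, -8.1, 1.6]
width: 0.1
```

Request:
carry_out --series '[[[0.2,0,0,0,0,0,0],[0.2,0,0,0,0,0,0]]]'

```text
clock: 5.77
eef_pos: [631.9, 1.4, 150.1]
tool_rot: [-3.14, 0.007, 1.351]
force: [-3.3, -9.9, 1.7]
width: 0.0
```

Request:
carry_out --series '[[[0.2,0,0,0,0,0,0],[0.2,0,0,0,0,0,0]]]'

```text
clock: 5.93
eef_pos: [632.0, 1.7, 150.0]
tool_rot: [-3.14, 0.009, 1.35]
force: [-4.2, -13.1, 2.2]
width: 0.3
```

```bash
python3 -c "
from h import *
t=get_image('top');s=get_image('scene');print(read_state()['force'])
cv2.imwrite('pics/ts3.png',np.hstack([cv2.resize(t['img'][175:290,265:385],(400,383),interpolation=3),cv2.resize(s['img'][195:310,255:375],(400,383),interpolation=3)]))
"
```

```text
[ -3.48701421 -12.85081157   2.49272785]
```

View pics/ts3.png

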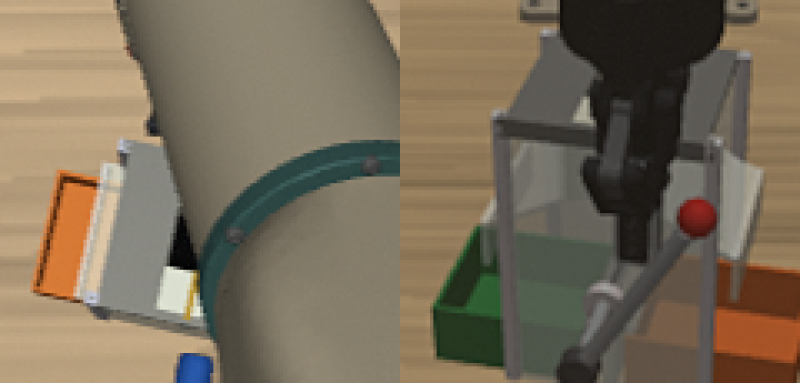

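Request:
carry_out --series '[[[-1,0,0,0,0,0,0],[-2.5,0,-0.5,0,0,0,0],[-4,0,-3,0,0,0,0],[-6,0,-6,0,0,0,0],[-8,0,-9,0,0,0,4]]]'

```text
clock: 6.45
eef_pos: [616.3, -67.8, 241.0]
tool_rot: [-3.141, -0.003, 1.356]
force: [0.9, -0.8, 0.4]
width: 10.7
```

```bash
python3 -c "
from h import *
plan((499,-267,150),1.1)"
```

```text
t 6.45 cur [616.3 -67.8 241. ] [-3.141e+00 -3.000e-03  1.356e+00] w 10.7 F [ 0.9 -0.8  0.4]
d_cm [-21.99  -7.22   9.04] w [-0.001 -0.003  0.256]
```

Request:
carry_out --series '[[[-4,-1.3,0.5,0,0,0,6],[-8,-2.6,1.5,0,0,0,6],[-12,-4,3,0,0,0,6],[-16,-5.3,4.5,0,0,0,6],[-19,-6.3,6,0,0,0,6]]]'

```text
clock: 6.87
eef_pos: [515.4, -240.5, 181.7]
tool_rot: [3.138, -0.001, 1.355]
force: [1.4, 0.2, -0.7]
width: 59.7
```

Request:
carry_out --series '[[[-1.5,-0.5,1.5,0,0,0,6],[-3,-0.9,3,0,0,0,6],[-3,-0.9,3,0,0,0,6]]]'

```text
clock: 7.12
eef_pos: [496.4, -269.7, 148.7]
tool_rot: [-3.137, -0.0, 1.349]
force: [-0.8, 0.8, 0.5]
width: 60.2
```

```bash
python3 -c "
from h import *
d=get_image('top')
st=read_state();d=get_image('wrist');cv2.imwrite('pics/w4.png',d['img']);np.savez('/tmp/w4.npz',st=np.r_[st['eef_pos'],st['tool_rot']],**d)
plan((499,-267,150),1.351)"
```

```text
t 7.2167 cur [ 500.5 -266.3  151.2] [ 3.141e+00 -2.000e-03  1.354e+00] w 60.1 F [1.3 0.8 0.2]
d_cm [-0.1  -0.13  0.12] w [ 0.001 -0.002  0.003]
```

View pics/w4.png

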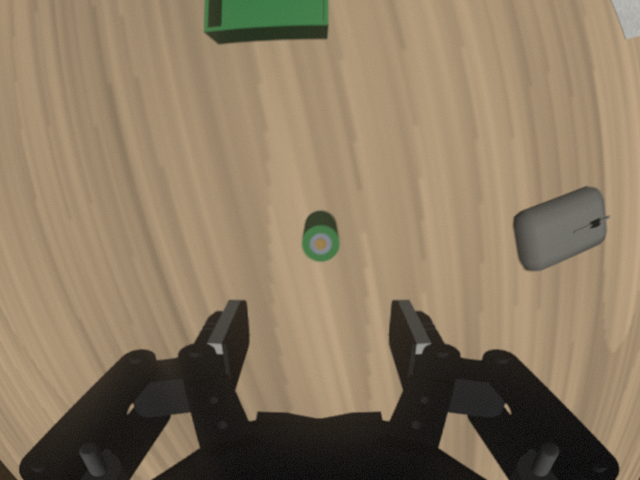

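```bash
python3 -c "
from h import *
d=load('w4');st=dict(eef_pos=d['st'][:3],tool_rot=d['st'][3:])
print(wz(d,st,321,243.5,50))
plan((499,-267,20),1.351)"
```

```text
[ 500.1 -265.9   50. ]
t 7.2167 cur [ 500.5 -266.3  151.2] [ 3.141e+00 -2.000e-03  1.354e+00] w 60.1 F [1.3 0.8 0.2]
d_cm [-0.13 -0.14 13.12] w [ 0.001 -0.002  0.003]
```

Request:
carry_out --series '[[[-0.05,-0.05,3.5,0,0,0,6],[-0.05,-0.05,7,0,0,0,6],[-0.05,-0.05,10,0,0,0,6],[-0.05,-0.05,12.3,0,0,0,6],[-0.05,-0.05,13.3,0,0,0,6]]]'

```text
clock: 7.63
eef_pos: [500.0, -264.7, 16.3]
tool_rot: [-3.14, -0.003, 1.357]
force: [0.4, -0.6, 0.1]
width: 60.1
```

Request:
carry_out --series '[[[0,0,0,0,0,0,6],[0,0,0,0,0,0,3.5],[0,0,0,0,0,0,2],[0,0,0,0,0,0,2],[0,0,0,0,0,0,2]]]'

```text
clock: 8.05
eef_pos: [500.4, -268.1, 20.1]
tool_rot: [3.138, 0.0, 1.354]
force: [-0.6, 1.1, 6.7]
width: 24.5
```

Request:
carry_out --series '[[[0,0,0,0,0,0,1.5],[0,0,0,0,0,0,1.5],[0,0,0,0,0,0,1.5]]]'

```text
clock: 8.3
eef_pos: [500.4, -268.1, 20.2]
tool_rot: [3.138, 0.0, 1.354]
force: [-0.4, 1.5, 6.6]
width: 24.6
```

Request:
carry_out --series '[[[0,0,-1,0,0,0,1.5],[0,0,-3,0,0,0,1.5],[0,0,-6,0,0,0,1.5],[0,0,-9,0,0,0,1.5],[0,0,-12,0,0,0,1.5]]]'

```text
clock: 8.72
eef_pos: [498.6, -268.0, 140.4]
tool_rot: [3.141, 0.0, 1.354]
force: [-0.1, 0.0, -1.2]
width: 24.2
```

Request:
carry_out --series '[[[0,0,-3,0,0,0,1.5],[0,0,-6,0,0,0,1.5],[0,0,-9,0,0,0,1.5],[0,0,-11,0,0,0,1.5],[0,0,-11.5,0,0,0,1.5]]]'

```text
clock: 9.13
eef_pos: [500.6, -268.7, 258.2]
tool_rot: [3.134, 0.002, 1.353]
force: [0.8, -0.4, -1.1]
width: 24.2
```

```bash
python3 -c "
from h import *
d=get_image('wrist');cv2.imwrite('pics/w5.png',d['img'][180:])
d=get_image('scene');cv2.imwrite('pics/s5.png',cv2.resize(d['img'][150:330,120:360],None,fx=3,fy=3,interpolation=3))
plan((518.5,-6.2,260),1.351)"
```

```text
t 9.2333 cur [ 499.2 -268.3  254.8] [3.139e+00 1.000e-03 1.353e+00] w 24.2 F [ 0.3  0.5 -1. ]
d_cm [26.01 -3.76 -0.56] w [0.003 0.001 0.002]
```

View pics/w5.png

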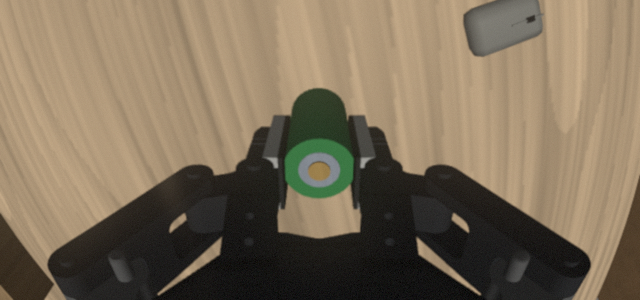

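View pics/s5.png

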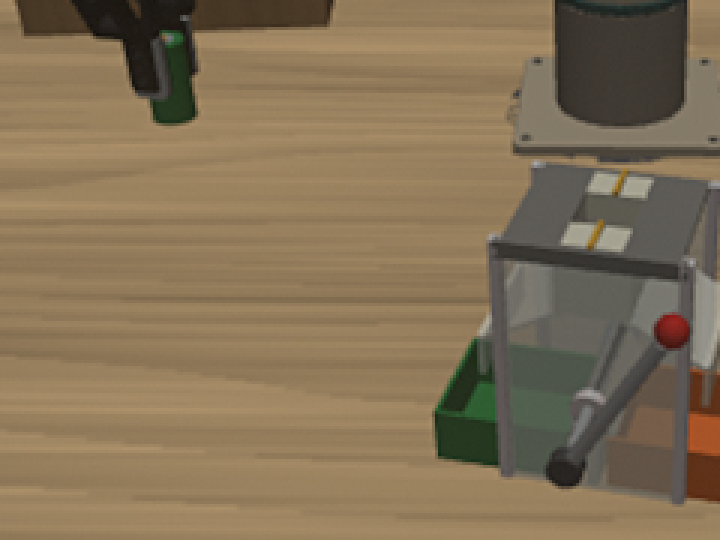

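```bash
python3 -c "
from h import *
d=get_image('wrist')
st=dict(eef_pos=np.zeros(3),tool_rot=np.array([np.pi,0,0]))
print(wz(d,st,319.5,349.5,30))
plan((518.5,-7,260),1.351)"
```

```text
[ 2.   0.1 30. ]
t 9.2833 cur [ 498.3 -267.9  253.2] [3.142 0.    1.354] w 24.0 F [-0.5 -0.9 -0.6]
d_cm [25.91 -3.65 -0.69] w [0.    0.    0.003]
```

Request:
carry_out --series '[[[4,-0.5,0,0,0,0,1.5],[8,-1,0,0,0,0,1.5],[12,-1.7,0,0,0,0,1.5],[16,-2.3,0,0,0,0,1.5],[19.5,-2.8,0,0,0,0,1.5]]]'

```text
clock: 9.7
eef_pos: [511.9, -68.6, 251.3]
tool_rot: [-3.138, -0.0, 1.355]
force: [0.6, 0.8, -1.1]
width: 24.3
```

Request:
carry_out --series '[[[3,-0.4,0,0,0,0,1.5],[5,-0.7,0,0,0,0,1.5],[6.2,-0.9,0,0,0,0,1.5],[6.4,-0.9,0,0,0,0,1.5],[6.4,-0.9,0,0,0,0,1.5]]]'

```text
clock: 10.12
eef_pos: [517.9, -7.4, 252.1]
tool_rot: [-3.14, 0.001, 1.354]
force: [0.8, -0.2, -0.5]
width: 24.8
```

```bash
python3 -c "
from h import *
plan((518.5,-7,210),1.351)
d=get_image('wrist');plan((518.5,-7,210),1.351)
cv2.imwrite('pics/w6.png',d['img'])
d=get_image('scene');cv2.imwrite('pics/s6.png',cv2.resize(d['img'][170:330,230:410],None,fx=3.6,fy=3.6,interpolation=3))"
```

```text
t 10.1167 cur [517.9  -7.4 252.1] [-3.140e+00  1.000e-03  1.354e+00] w 24.8 F [ 0.8 -0.2 -0.5]
d_cm [0.05 0.06 4.21] w [-0.002  0.001  0.003]
t 10.1667 cur [518.   -8.6 252.2] [-3.140e+00  2.000e-03  1.353e+00] w 24.1 F [-0.2 -0.2 -0.6]
d_cm [0.17 0.02 4.22] w [-0.002  0.002  0.002]
```

View pics/w6.png

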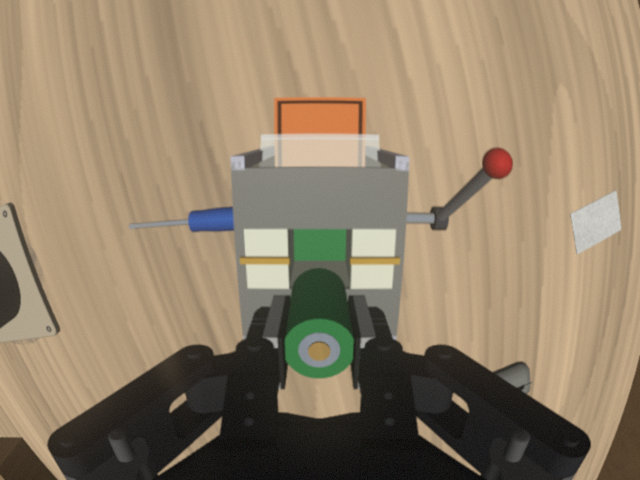

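View pics/s6.png

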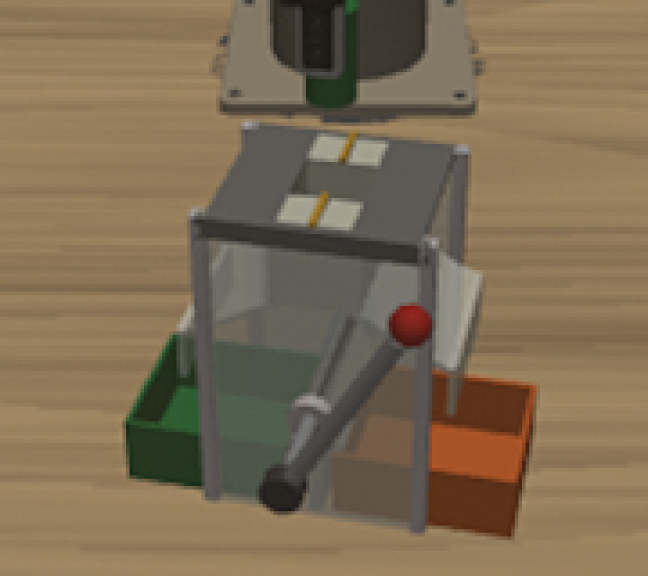

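Request:
carry_out --series '[[[0.05,0,2,0,0,0,1.5],[0.05,0,4,0,0,0,1.5],[0.05,0,4,0,0,0,1.5],[0.05,0,4,0,0,0,1.5]]]'

```text
clock: 10.55
eef_pos: [517.8, -8.3, 212.4]
tool_rot: [-3.139, 0.001, 1.351]
force: [-0.1, 0.5, -0.9]
width: 24.4
```

```bash
python3 -c "
from h import *
d=get_image('wrist');
st=read_state()
d=get_image('wrist');plan((518.2,-8.1,194),1.351)
cv2.imwrite('pics/w7.png',cv2.resize(d['img'][150:400,190:450],None,fx=2.4,fy=2.4,interpolation=3))"
```

```text
t 10.65 cur [519.2  -7.4 213.9] [ 3.14  -0.     1.352] w 24.5 F [ 0.3  0.4 -0.3]
d_cm [-0.09 -0.09  1.99] w [ 0.001 -0.     0.001]
```

View pics/w7.png

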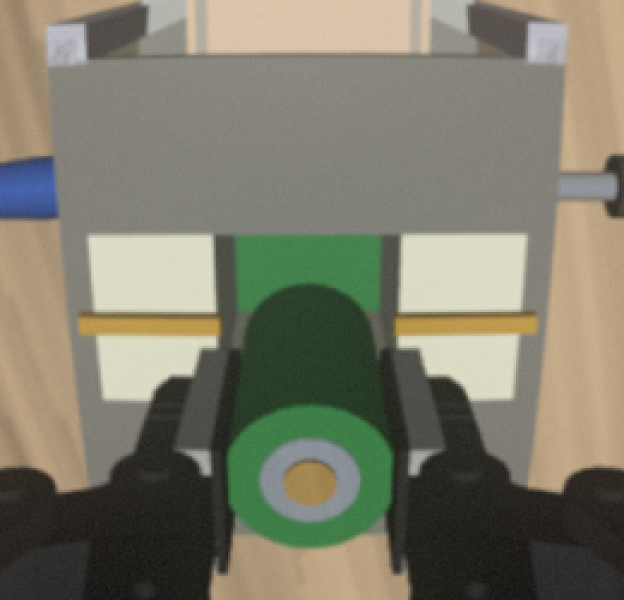

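Request:
carry_out --series '[[[0,0,0.7,0,0,0,1.5],[0,0,1.4,0,0,0,1.5],[0,0,2,0,0,0,1.5],[0,0,2,0,0,0,1.5]]]'

```text
clock: 10.98
eef_pos: [517.7, -6.6, 191.9]
tool_rot: [-3.139, 0.001, 1.354]
force: [0.3, -0.0, -0.3]
width: 24.0
```

Request:
carry_out --series '[[[0,0,0,0,0,0,5],[0,0,0,0,0,0,5],[0,0,0,0,0,0,5],[0,0,0,0,0,0,5]]]'

```text
clock: 11.32
eef_pos: [518.9, -6.5, 193.4]
tool_rot: [3.141, -0.0, 1.354]
force: [-0.0, 0.6, -0.1]
width: 49.6
```

```bash
python3 -c "
from h import *
d=get_image('wrist');cv2.imwrite('pics/w8.png',d['img'])
d=get_image('scene');cv2.imwrite('pics/s8.png',cv2.resize(d['img'][170:330,230:410],None,fx=3.6,fy=3.6,interpolation=3))"
```

View pics/w8.png

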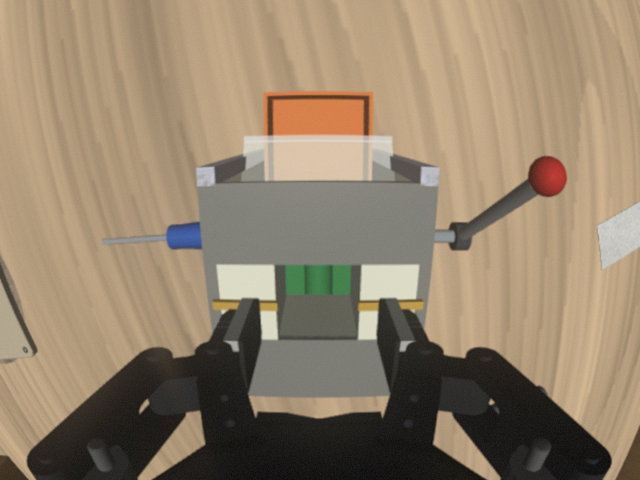

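View pics/s8.png

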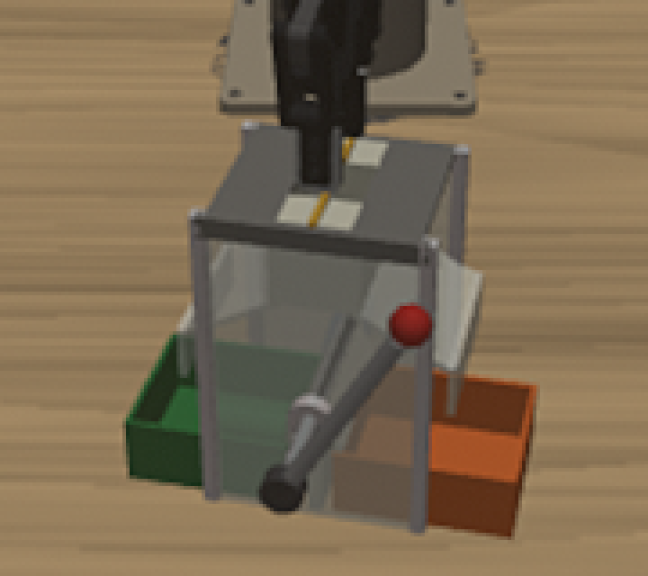

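Request:
carry_out --series '[[[0,0,-2,0,0,0,5],[0,0,-5,0,0,0,4],[1,0,-6,0,0,0,3],[3,-1,-6,0,0,0,0],[6,-3,-6,0,0,0,0]]]'

```text
clock: 11.83
eef_pos: [504.5, 56.1, 254.1]
tool_rot: [3.137, 0.0, 1.347]
force: [0.1, 0.6, -0.4]
width: 6.3
```

```bash
python3 -c "
from h import *
d=get_image('top');cv2.imwrite('pics/t9.png',cv2.resize(d['img'][175:290,265:385],None,fx=4,fy=4,interpolation=3))
d=get_image('scene');cv2.imwrite('pics/s9.png',cv2.resize(d['img'][170:330,230:410],None,fx=4,fy=4,interpolation=3))
plan((646,72,240),1.351)"
```

```text
t 11.9333 cur [500.5  64.6 253.8] [-3.141 -0.004  1.362] w 0.0 F [-0.5  1.1 -0.2]
d_cm [ 3.73 14.08  1.39] w [-0.001 -0.004  0.011]
```

View pics/s9.png

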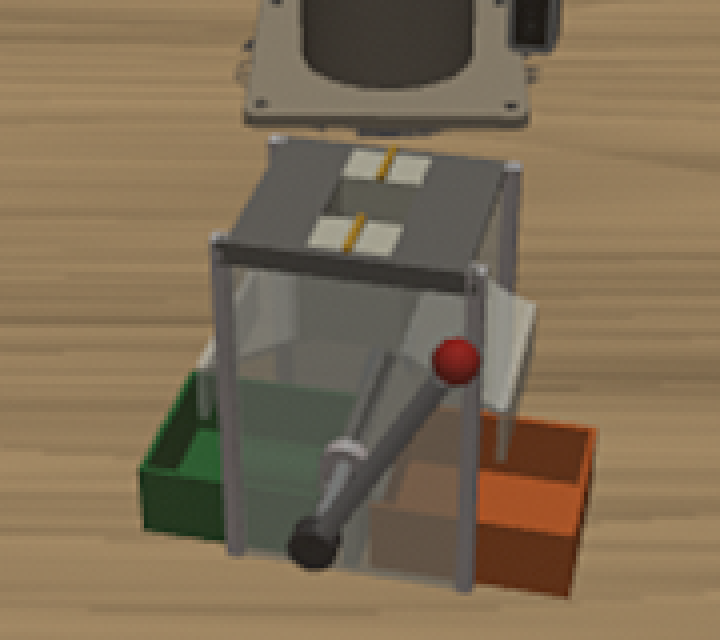

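View pics/t9.png

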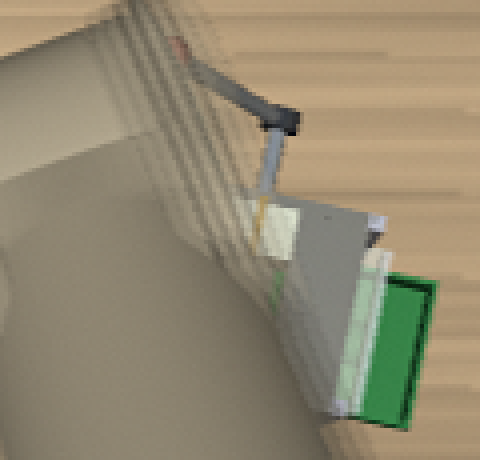

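```bash
python3 -c "
from h import *
d=get_image('scene');c=cv2.resize(d['img'][250:320,255:355],None,fx=8,fy=8,interpolation=3)
c=cv2.convertScaleAbs(c,alpha=2.2,beta=0);cv2.imwrite('pics/s10.png',c)
d=cv2.imread('pics/w8.png');cv2.imwrite('pics/w8b.png',cv2.convertScaleAbs(cv2.resize(d[250:350,260:380],None,fx=6,fy=6,interpolation=3),alpha=2))
"
```

```text
(no output)
```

View pics/s10.png

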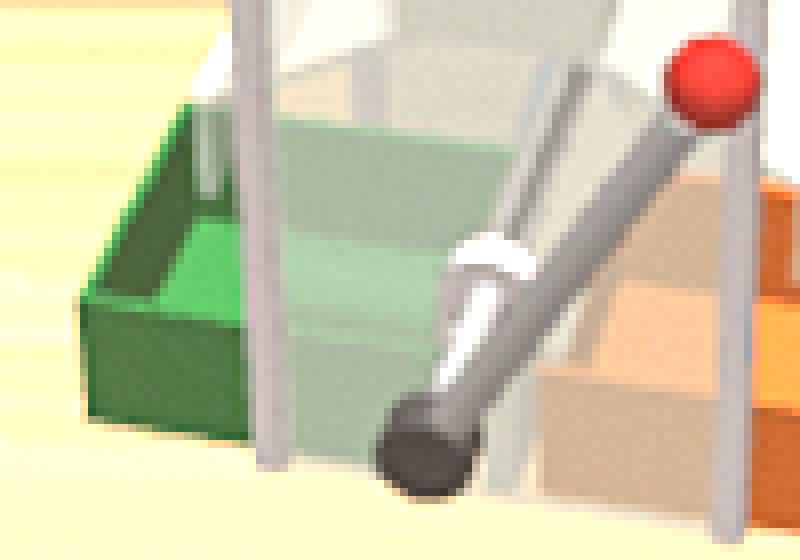

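View pics/w8b.png

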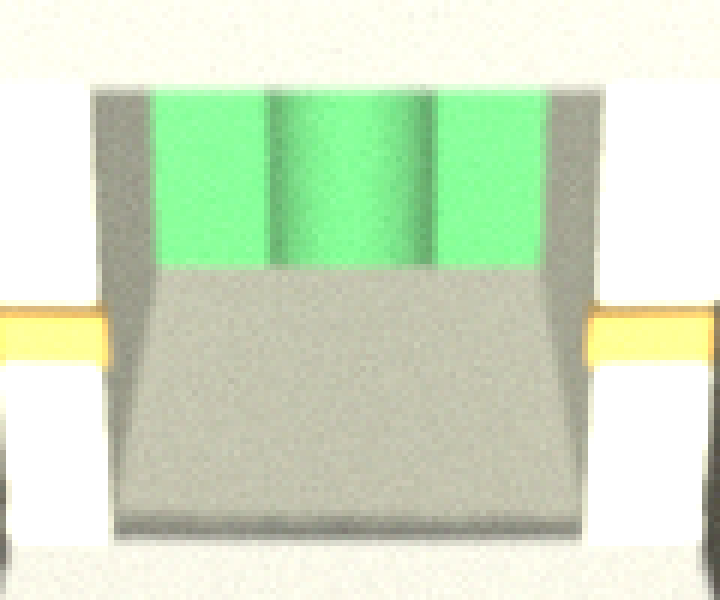

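```bash
python3 -c "
from h import *
d=load('w4');st=dict(eef_pos=np.array([518.9,-6.5,193.4]),tool_rot=np.array([np.pi,0,1.354]))
c=np.array([518.5,-6.2]);X=np.array([.976,-.218]);Y=np.array([.218,.976])
for z in (3,29,40,70,130):
  for u,v in((305,280),(332,280),(318,265),(318,295)):
    p=wz(d,st,u,v,z)[:2]-c; print(z,(u,v),(p@X).round(1),(p@Y).round(1))
t=load('scene0')
for x,y,z in ((0,-20,29),(0,-60,29),(-13,-40,16),(43,-40,40),(-40,-40,3),(-40,-40,40)):
  p=np.r_[c+x*X+y*Y,z]; u,v=proj(t,p); print((x,y,z),(u-255)*8,(v-250)*8)
"
```

```text
3 (305, 280) -13.0 -62.6
3 (332, 280) 13.2 -62.6
3 (318, 265) -0.4 -47.1
3 (318, 295) -0.4 -78.7
29 (305, 280) -12.0 -51.9
29 (332, 280) 12.1 -51.8
29 (318, 265) -0.4 -37.6
29 (318, 295) -0.3 -66.6
40 (305, 280) -11.6 -47.4
40 (332, 280) 11.7 -47.3
40 (318, 265) -0.4 -33.6
40 (318, 295) -0.3 -61.5
70 (305, 280) -10.3 -34.9
70 (332, 280) 10.5 -34.9
70 (318, 265) -0.3 -22.5
70 (318, 295) -0.3 -47.6
130 (305, 280) -8.0 -10.0
130 (332, 280) 8.1 -10.0
130 (318, 265) -0.3 -0.5
130 (318, 295) -0.3 -19.9
(0, -20, 29) 463.08574259510215 276.356224385102
(0, -60, 29) 312.44454021797947 253.59570770467417
(-13, -40, 16) 401.8342791240975 273.6477613230277
(43, -40, 40) 339.51709679965415 336.91898971060255
(-40, -40, 3) 429.20259266786934 250.12524632720124
(-40, -40, 40) 426.98690683963787 139.62902330384577
```

Request:
carry_out --series '[[[1,3.5,0,0,0,0,0],[2,7,0,0,0,0,0],[3,10.5,0.4,0,0,0,0],[3.7,13.5,0.8,0,0,0,0],[3.8,14.2,1,0,0,0,0]]]'

```text
clock: 12.4
eef_pos: [653.5, 63.6, 241.8]
tool_rot: [3.139, -0.0, 1.351]
force: [0.4, -0.0, -0.6]
width: -0.1
```

Request:
carry_out --series '[[[0,0,0,0,0,0,0],[0,0,0,0,0,0,0]]]'

```text
clock: 12.57
eef_pos: [648.2, 64.2, 242.2]
tool_rot: [-3.139, 0.001, 1.353]
force: [-0.4, 0.9, 0.1]
width: -0.3
```

```bash
python3 -c "
from h import *
plan((646,72,150),1.351)
d=get_image('scene');cv2.imwrite('pics/s11.png',cv2.resize(d['img'][150:330,230:430],None,fx=3.6,fy=3.6,interpolation=3))"
```

```text
t 12.5667 cur [648.2  64.2 242.2] [-3.139e+00  1.000e-03  1.353e+00] w -0.3 F [-0.4  0.9  0.1]
d_cm [ 0.72 -0.36  9.22] w [-0.002  0.001  0.002]
```

View pics/s11.png

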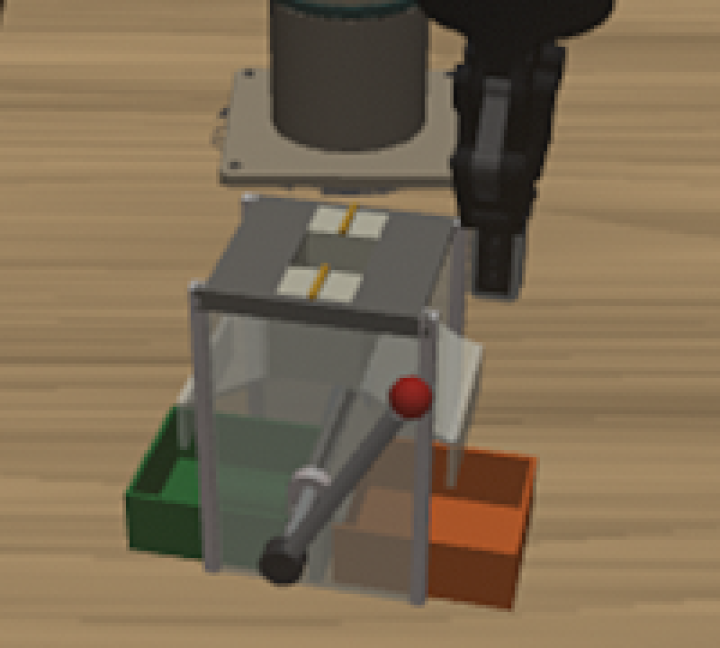

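Request:
carry_out --series '[[[0.7,-0.3,3,0,0,0,0],[0.7,-0.3,6,0,0,0,0],[0.7,-0.3,8.5,0,0,0,0],[0.7,-0.3,9.2,0,0,0,0],[0.7,-0.3,9.2,0,0,0,0]]]'

```text
clock: 13.03
eef_pos: [645.3, 72.0, 149.7]
tool_rot: [-3.138, 0.002, 1.354]
force: [0.7, -0.3, -0.2]
width: -0.1
```

Request:
carry_out --series '[[[-0.4,0,0,0,0,0,0],[-0.8,0,0,0,0,0,0],[-1,0,0,0,0,0,0],[-1,0,0,0,0,0,0]]]'

```text
clock: 13.37
eef_pos: [646.2, 61.5, 152.7]
tool_rot: [3.139, -0.0, 1.352]
force: [0.2, -0.1, 0.1]
width: -0.2
```

Request:
carry_out --series '[[[-0.3,0,0,0,0,0,0],[-0.5,0,0,0,0,0,0],[-0.5,0,0,0,0,0,0]]]'

```text
clock: 13.62
eef_pos: [644.4, 57.1, 151.3]
tool_rot: [3.141, 0.0, 1.353]
force: [-0.4, 1.1, -0.1]
width: -0.2
```

Request:
carry_out --series '[[[-0.3,0,0,0,0,0,0],[-0.5,0,0,0,0,0,0],[-0.5,0,0,0,0,0,0]]]'

```text
clock: 13.87
eef_pos: [643.2, 52.2, 150.9]
tool_rot: [-3.141, 0.001, 1.353]
force: [0.2, -0.3, 0.0]
width: -0.3
```

Request:
carry_out --series '[[[-0.2,0,0,0,0,0,0],[-0.4,0,0,0,0,0,0],[-0.6,0,0,0,0,0,0],[-0.8,0,0,0,0,0,0]]]'

```text
clock: 14.2
eef_pos: [642.3, 47.0, 151.7]
tool_rot: [3.14, -0.003, 1.355]
force: [0.4, 5.3, 2.9]
width: 0.0
```

Request:
carry_out --series '[[[-0.2,0,0,0,0,0,0],[-0.4,0,0,0,0,0,0],[-0.6,0,0,0,0,0,0],[-0.8,0,0,0,0,0,0]]]'

```text
clock: 14.53
eef_pos: [639.9, 37.2, 151.1]
tool_rot: [3.141, -0.0, 1.354]
force: [0.9, 2.8, 2.1]
width: -0.2
```

Request:
carry_out --series '[[[-0.2,0,0,0,0,0,0],[-0.4,0,0,0,0,0,0],[-0.6,0,0,0,0,0,0],[-0.8,0,0,0,0,0,0]]]'

```text
clock: 14.87
eef_pos: [638.4, 29.2, 151.2]
tool_rot: [3.141, 0.0, 1.354]
force: [1.2, 2.9, 1.3]
width: -0.1
```

Request:
carry_out --series '[[[-0.2,0,0,0,0,0,0],[-0.4,0,0,0,0,0,0],[-0.6,0,0,0,0,0,0],[-0.8,0,0,0,0,0,0]]]'

```text
clock: 15.2
eef_pos: [636.3, 21.3, 151.0]
tool_rot: [-3.142, 0.0, 1.354]
force: [1.3, 3.2, 1.0]
width: -0.0
```

Request:
carry_out --series '[[[-0.2,0,0,0,0,0,0],[-0.4,0,0,0,0,0,0],[-0.6,0,0,0,0,0,0],[-0.8,0,0,0,0,0,0]]]'

```text
clock: 15.53
eef_pos: [634.7, 13.6, 151.1]
tool_rot: [3.141, 0.0, 1.354]
force: [1.9, 1.3, 2.2]
width: -0.1
```

Request:
carry_out --series '[[[-0.2,0,0,0,0,0,0],[-0.4,0,0,0,0,0,0],[-0.6,0,0,0,0,0,0],[-0.8,0,0,0,0,0,0]]]'

```text
clock: 15.87
eef_pos: [632.9, 5.8, 151.0]
tool_rot: [-3.141, 0.0, 1.354]
force: [0.9, 2.0, 1.4]
width: -0.2
```

Request:
carry_out --series '[[[-0.2,0,0,0,0,0,0],[-0.4,0,0,0,0,0,0],[-0.6,0,0,0,0,0,0]]]'

```text
clock: 16.12
eef_pos: [631.5, 0.0, 151.0]
tool_rot: [-3.141, 0.0, 1.354]
force: [2.0, 2.4, 0.5]
width: 0.0
```

Request:
carry_out --series '[[[-0.2,0,0,0,0,0,0],[-0.4,0,0,0,0,0,0]]]'

```text
clock: 16.28
eef_pos: [630.7, -3.9, 151.0]
tool_rot: [-3.141, 0.0, 1.354]
force: [1.2, 2.1, 0.5]
width: -0.1
```

Request:
carry_out --series '[[[-0.2,0,0,0,0,0,0],[-0.4,0,0,0,0,0,0]]]'

```text
clock: 16.45
eef_pos: [629.9, -7.7, 151.0]
tool_rot: [-3.141, 0.0, 1.354]
force: [1.2, 2.1, 0.8]
width: -0.1
```

Request:
carry_out --series '[[[-0.2,0,0,0,0,0,0],[-0.4,0,0,0,0,0,0]]]'

```text
clock: 16.62
eef_pos: [629.0, -11.7, 151.1]
tool_rot: [-3.142, 0.0, 1.354]
force: [0.4, 1.2, 1.0]
width: 0.1
```

Request:
carry_out --series '[[[-0.2,0,0,0,0,0,0],[-0.3,0,0,0,0,0,0]]]'

```text
clock: 16.78
eef_pos: [628.4, -14.8, 151.1]
tool_rot: [-3.142, 0.0, 1.353]
force: [2.0, 1.7, 0.6]
width: -0.1
```

Request:
carry_out --series '[[[-0.2,0,0,0,0,0,0],[-0.2,0,0,0,0,0,0]]]'

```text
clock: 16.95
eef_pos: [627.9, -17.0, 151.1]
tool_rot: [-3.142, 0.0, 1.353]
force: [1.0, 0.9, 0.4]
width: 0.2
```

Request:
carry_out --series '[[[-0.2,0,0,0,0,0,0],[-0.2,0,0,0,0,0,0]]]'

```text
clock: 17.12
eef_pos: [627.4, -18.7, 151.0]
tool_rot: [-3.141, 0.0, 1.353]
force: [1.3, 1.4, 1.1]
width: -0.4
```

Request:
carry_out --series '[[[-0.2,0,0,0,0,0,0],[-0.2,0,0,0,0,0,0]]]'

```text
clock: 17.28
eef_pos: [627.0, -20.7, 151.0]
tool_rot: [-3.141, 0.0, 1.354]
force: [0.7, 0.6, -0.4]
width: 0.3
```

Request:
carry_out --series '[[[-0.2,0,0,0,0,0,0],[-0.2,0,0,0,0,0,0]]]'

```text
clock: 17.45
eef_pos: [626.5, -22.7, 150.9]
tool_rot: [-3.141, 0.0, 1.353]
force: [1.4, 1.3, 0.5]
width: -0.1
```

Request:
carry_out --series '[[[-0.2,0,0,0,0,0,0],[-0.2,0,0,0,0,0,0]]]'

```text
clock: 17.62
eef_pos: [626.4, -24.0, 151.1]
tool_rot: [3.141, -0.001, 1.354]
force: [0.9, 2.5, -1.1]
width: 0.1
```

Request:
carry_out --series '[[[-0.2,0,0,0,0,0,0],[-0.2,0,0,0,0,0,0]]]'

```text
clock: 17.78
eef_pos: [626.4, -24.3, 151.2]
tool_rot: [3.141, -0.003, 1.355]
force: [2.6, 4.4, -0.8]
width: -0.1
```

Request:
carry_out --series '[[[-0.2,0,0,0,0,0,0],[-0.2,0,0,0,0,0,0]]]'

```text
clock: 17.95
eef_pos: [626.3, -24.5, 151.3]
tool_rot: [3.141, -0.005, 1.356]
force: [2.6, 8.1, -1.9]
width: 0.1
```

Request:
carry_out --series '[[[-0.2,0,0,0,0,0,0],[-0.2,0,0,0,0,0,0]]]'

```text
clock: 18.12
eef_pos: [626.2, -24.7, 151.4]
tool_rot: [3.14, -0.007, 1.357]
force: [3.8, 10.0, -1.5]
width: 0.1
```

```bash
python3 -c "
from h import *
d=get_image('scene');cv2.imwrite('pics/s12.png',cv2.resize(d['img'][170:330,230:410],None,fx=4,fy=4,interpolation=3))"
```

```text
(no output)
```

View pics/s12.png

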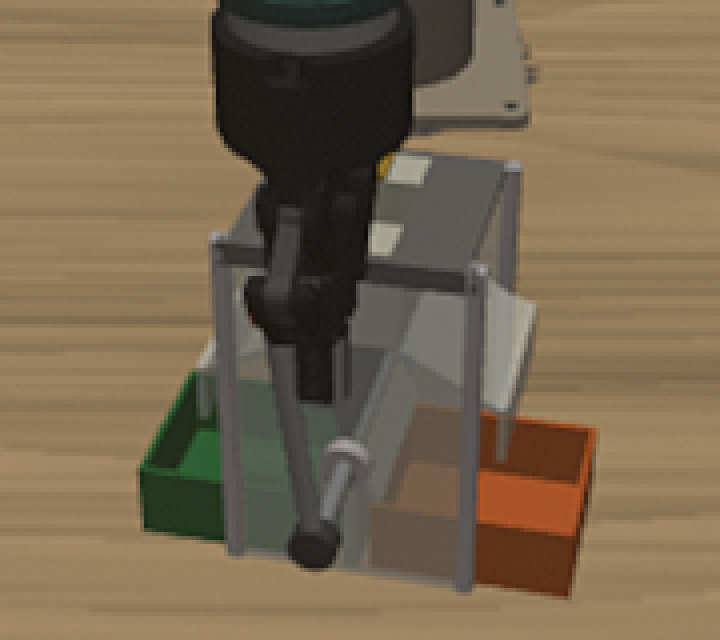

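Request:
carry_out --series '[[[-0.15,0,0,0,0,0,0],[-0.15,0,0,0,0,0,0]]]'

```text
clock: 18.33
eef_pos: [626.1, -24.9, 151.4]
tool_rot: [3.14, -0.009, 1.358]
force: [4.7, 11.8, -3.2]
width: -0.3
```

Request:
carry_out --series '[[[1,0,0,0,0,0,0],[2.5,0,-0.5,0,0,0,0],[4,0,-3,0,0,0,0],[6.5,0,-6,0,0,0,0],[9.5,-1,-8,0,0,0,4]]]'

```text
clock: 18.75
eef_pos: [637.3, 61.1, 233.3]
tool_rot: [3.139, 0.002, 1.349]
force: [1.1, 0.6, -0.3]
width: 10.7
```

```bash
python3 -c "
from h import *
plan((512.3,326.6,150),1.351)
d=get_image('scene');cv2.imwrite('pics/s13.png',cv2.resize(d['img'][170:330,230:410],None,fx=4,fy=4,interpolation=3))
d=get_image('wrist');cv2.imwrite('pics/w13.png',d['img'])"
```

```text
t 18.75 cur [637.3  61.1 233.3] [3.139e+00 2.000e-03 1.349e+00] w 10.7 F [ 1.1  0.6 -0.3]
d_cm [ 23.16 -18.06   8.23] w [ 0.003  0.002 -0.002]
```

View pics/s13.png

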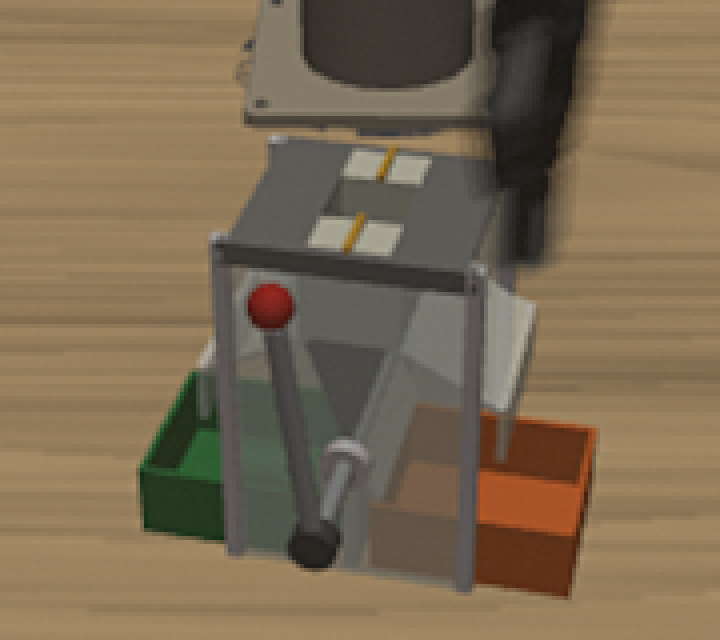

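Request:
carry_out --series '[[[3.2,-2.5,0,0,0,0,6],[6.4,-5,0,0,0,0,6],[9.6,-7.5,1,0,0,0,6],[12.8,-10,2,0,0,0,6],[16,-12.5,4,0,0,0,6]]]'

```text
clock: 19.27
eef_pos: [548.9, 245.3, 194.0]
tool_rot: [3.139, -0.001, 1.354]
force: [1.1, 0.1, -0.7]
width: 60.2
```

```bash
python3 -c "
from h import *
plan((512.3,326.6,150),1.351)"
```

```text
t 19.2667 cur [548.9 245.3 194. ] [ 3.139e+00 -1.000e-03  1.354e+00] w 60.2 F [ 1.1  0.1 -0.7]
d_cm [ 7.15 -5.33  4.4 ] w [ 0.002 -0.001  0.003]
```

Request:
carry_out --series '[[[3,-2.5,2,0,0,0,6],[6,-4.5,4,0,0,0,6],[7,-5.2,4.4,0,0,0,6],[7,-5.2,4.4,0,0,0,6],[7,-5.2,4.4,0,0,0,6]]]'

```text
clock: 19.68
eef_pos: [512.9, 323.0, 148.3]
tool_rot: [-3.141, 0.002, 1.356]
force: [0.7, -0.6, -0.8]
width: 59.9
```

```bash
python3 -c "
from h import *
d=get_image('top')
st=read_state();d=get_image('wrist');cv2.imwrite('pics/w14.png',d['img']);np.savez('/tmp/w14.npz',st=np.r_[st['eef_pos'],st['tool_rot']],**d)
plan((512.3,326.6,18),1.351)"
```

```text
t 19.7833 cur [514.9 321.  149.2] [3.140e+00 2.000e-03 1.351e+00] w 59.8 F [-0.6 -0.4  0.2]
d_cm [ 0.51 -0.39 13.11] w [0.002 0.002 0.   ]
```

View pics/w14.png

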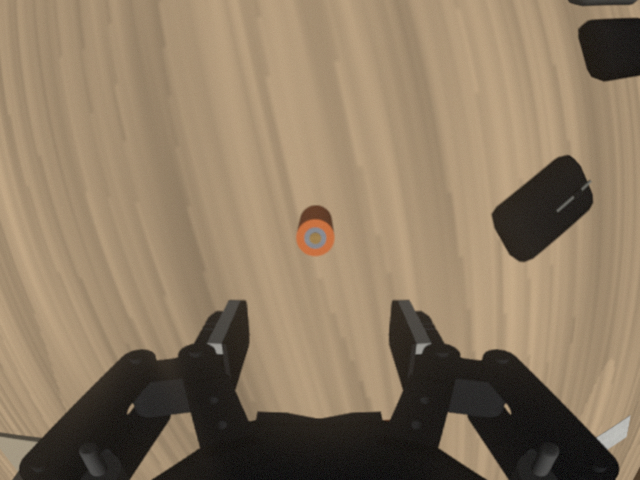

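```bash
python3 -c "
from h import *
d=load('w14');st=dict(eef_pos=d['st'][:3],tool_rot=d['st'][3:])
p=wz(d,st,315,238,50);print(p)
plan((p[0],p[1],18),1.351)"
```

```text
[512.8 327.9  50. ]
t 19.7833 cur [514.9 321.  149.2] [3.140e+00 2.000e-03 1.351e+00] w 59.8 F [-0.6 -0.4  0.2]
d_cm [ 0.65 -0.37 13.11] w [0.002 0.002 0.   ]
```

Request:
carry_out --series '[[[0.6,-0.35,3.5,0,0,0,6],[0.6,-0.35,7,0,0,0,6],[0.6,-0.35,10,0,0,0,6],[0.6,-0.35,12.2,0,0,0,6],[0.6,-0.35,13.1,0,0,0,6]]]'

```text
clock: 20.2
eef_pos: [511.5, 326.0, 15.2]
tool_rot: [-3.14, 0.005, 1.351]
force: [-0.2, -0.4, 0.2]
width: 60.1
```

Request:
carry_out --series '[[[0,0,0,0,0,0,6],[0,0,0,0,0,0,6],[0,0,0,0,0,0,3.5],[0,0,0,0,0,0,1.5],[0,0,0,0,0,0,1.5]]]'

```text
clock: 20.62
eef_pos: [512.6, 330.2, 19.5]
tool_rot: [3.14, -0.002, 1.353]
force: [-1.3, -0.7, 22.9]
width: 24.8
```

Request:
carry_out --series '[[[0,0,0,0,0,0,1.5],[0,0,0,0,0,0,1.5],[0,0,0,0,0,0,1.5],[0,0,0,0,0,0,1.5]]]'

```text
clock: 20.95
eef_pos: [512.6, 330.2, 19.6]
tool_rot: [3.139, -0.002, 1.354]
force: [-0.7, -0.7, 5.3]
width: 24.4
```

Request:
carry_out --series '[[[0,0,-1,0,0,0,1.5],[0,0,-3,0,0,0,1.5],[0,0,-6,0,0,0,1.5],[0,0,-9,0,0,0,1.5],[0,0,-12,0,0,0,1.5]]]'

```text
clock: 21.37
eef_pos: [511.2, 329.6, 140.0]
tool_rot: [3.141, -0.0, 1.354]
force: [0.2, 0.5, -1.1]
width: 24.4
```

Request:
carry_out --series '[[[0,0,-3,0,0,0,1.5],[0,0,-6,0,0,0,1.5],[0,0,-9,0,0,0,1.5],[0,0,-11,0,0,0,1.5],[0,0,-11.5,0,0,0,1.5]]]'

```text
clock: 21.78
eef_pos: [512.9, 331.1, 258.1]
tool_rot: [3.136, -0.006, 1.354]
force: [0.6, 0.6, -0.7]
width: 24.0
```

```bash
python3 -c "
from h import *
d=get_image('wrist');cv2.imwrite('pics/w15.png',d['img'][180:])
d=get_image('top')
plan((518.5,-6.2,255),1.351)"
```

```text
t 21.8833 cur [511.8 329.9 254.6] [ 3.139e+00 -2.000e-03  1.354e+00] w 24.6 F [-0.  -0.2 -1.6]
d_cm [-32.68   7.89  -0.09] w [ 0.002 -0.002  0.003]
```

View pics/w15.png

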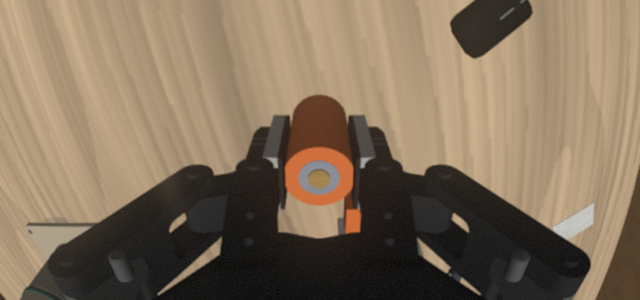

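```bash
python3 -c "
from h import *
d=load('w14')
st=dict(eef_pos=np.zeros(3),tool_rot=np.array([np.pi,0,0]))
print(wz(d,st,319.5,358,30))
plan((518.5,-5.5,255),1.351)"
```

```text
[-1.8  0.  30. ]
t 21.8833 cur [511.8 329.9 254.6] [ 3.139e+00 -2.000e-03  1.354e+00] w 24.6 F [-0.  -0.2 -1.6]
d_cm [-32.61   7.87  -0.09] w [ 0.002 -0.002  0.003]
```

Request:
carry_out --series '[[[-4,1,0,0,0,0,1.5],[-8,2,0,0,0,0,1.5],[-12,3,0,0,0,0,1.5],[-16,4,0,0,0,0,1.5],[-20,5,0,0,0,0,1.5]]]'

```text
clock: 22.3
eef_pos: [515.6, 121.3, 251.1]
tool_rot: [-3.139, 0.002, 1.354]
force: [0.9, -0.0, -1.3]
width: 24.6
```

Request:
carry_out --series '[[[-4,1,0,0,0,0,1.5],[-8,2,0,0,0,0,1.5],[-11,2.6,0,0,0,0,1.5],[-12.5,2.8,0,0,0,0,1.5],[-12.5,2.8,0,0,0,0,1.5]]]'

```text
clock: 22.72
eef_pos: [515.9, -10.2, 251.0]
tool_rot: [-3.138, 0.004, 1.346]
force: [-0.1, -0.1, -0.5]
width: 24.4
```

```bash
python3 -c "
from h import *
d=get_image('top');d=get_image('top')
plan((518.6,-5.2,213),1.351)"
```

```text
t 22.8167 cur [516.7  -4.6 251.6] [-3.139 -0.     1.353] w 24.5 F [-0.2  1.  -0.4]
d_cm [-0.02  0.21  3.86] w [-0.003 -0.     0.002]
```

Request:
carry_out --series '[[[0,0.15,2,0,0,0,1.5],[0,0.15,3.8,0,0,0,1.5],[0,0.15,3.8,0,0,0,1.5],[0,0.15,3.8,0,0,0,1.5]]]'

```text
clock: 23.15
eef_pos: [518.2, -3.0, 213.9]
tool_rot: [-3.139, -0.0, 1.357]
force: [-0.1, 0.9, 0.6]
width: 24.4
```

```bash
python3 -c "
from h import *
d=get_image('top');d=get_image('wrist');plan((518.9,-4.4,194),1.351)
cv2.imwrite('pics/w17.png',cv2.resize(d['img'][150:400,190:450],None,fx=2.4,fy=2.4,interpolation=3))
d=get_image('scene');cv2.imwrite('pics/s17.png',cv2.resize(d['img'][170:330,230:410],None,fx=3.6,fy=3.6,interpolation=3))"
```

```text
t 23.25 cur [519.5  -3.5 215.3] [ 3.141e+00 -1.000e-03  1.356e+00] w 23.9 F [ 1.1  0.9 -1. ]
d_cm [-0.1  -0.04  2.13] w [ 0.001 -0.001  0.005]
```

View pics/w17.png

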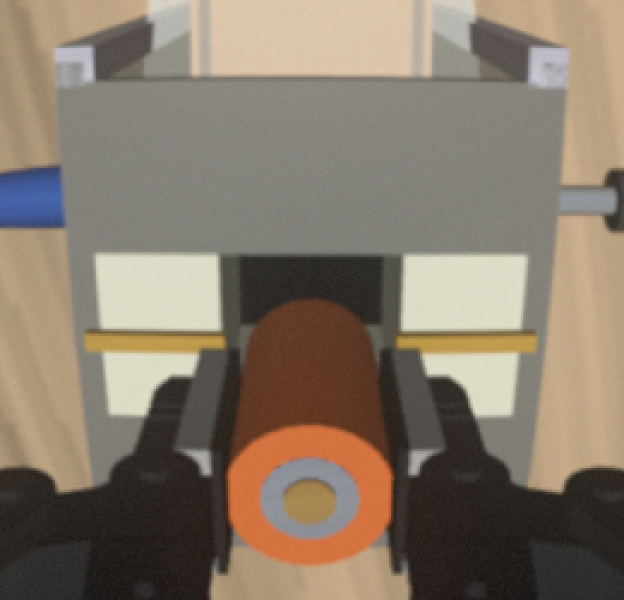

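View pics/s17.png

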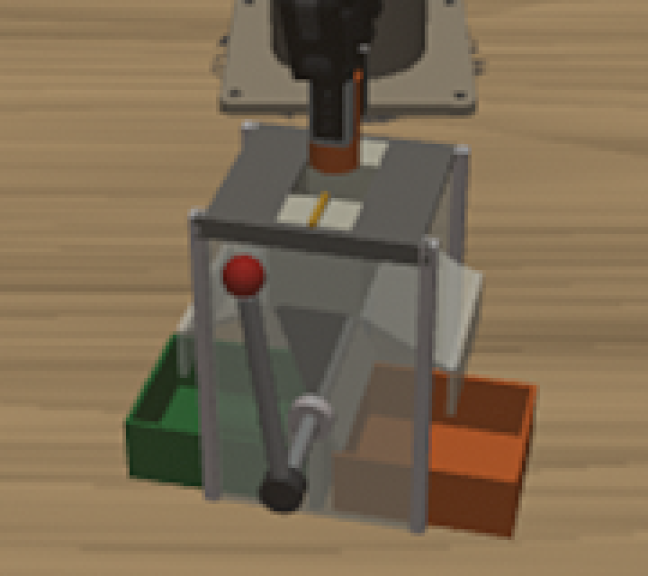

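Request:
carry_out --series '[[[-0.1,0,0.7,0,0,0,1.5],[-0.1,0,1.4,0,0,0,1.5],[-0.1,0,2.1,0,0,0,1.5],[-0.1,0,2.1,0,0,0,1.5]]]'

```text
clock: 23.63
eef_pos: [517.8, -6.0, 192.3]
tool_rot: [-3.139, 0.001, 1.354]
force: [-0.7, -0.4, -0.8]
width: 24.6
```

Request:
carry_out --series '[[[0,0,0,0,0,0,5],[0,0,0,0,0,0,5],[0,0,0,0,0,0,5],[0,0,0,0,0,0,5]]]'

```text
clock: 23.97
eef_pos: [519.2, -5.8, 194.1]
tool_rot: [3.141, -0.0, 1.354]
force: [0.1, 0.4, 0.5]
width: 49.9
```

Request:
carry_out --series '[[[0,0,-1,0,0,0,5],[0,0,-3,0,0,0,5],[0,0,-6,0,0,0,5],[0,0,-9,0,0,0,5],[0,0,-10,0,0,0,5]]]'

```text
clock: 24.38
eef_pos: [521.1, -5.4, 298.7]
tool_rot: [3.134, -0.002, 1.354]
force: [1.9, 0.5, -0.1]
width: 49.9
```

Request:
carry_out --series '[[[-3,0,0,0,0,0,5],[-6,0,0,0,0,0,5],[-10,0,0,0,0,0,5],[-13,0,0,0,0,0,5],[-14,0,0,0,0,0,5]]]'

```text
clock: 24.8
eef_pos: [487.0, -148.3, 294.1]
tool_rot: [-3.141, 0.003, 1.347]
force: [-0.8, -0.8, 0.0]
width: 50.0
```

```bash
python3 -c "
from h import *
d=get_image('scene');cv2.imwrite('pics/s18.png',cv2.resize(d['img'][170:330,230:410],None,fx=4,fy=4,interpolation=3))
d=get_image('wrist');cv2.imwrite('pics/w18.png',d['img'])"
```

```text
(no output)
```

View pics/s18.png

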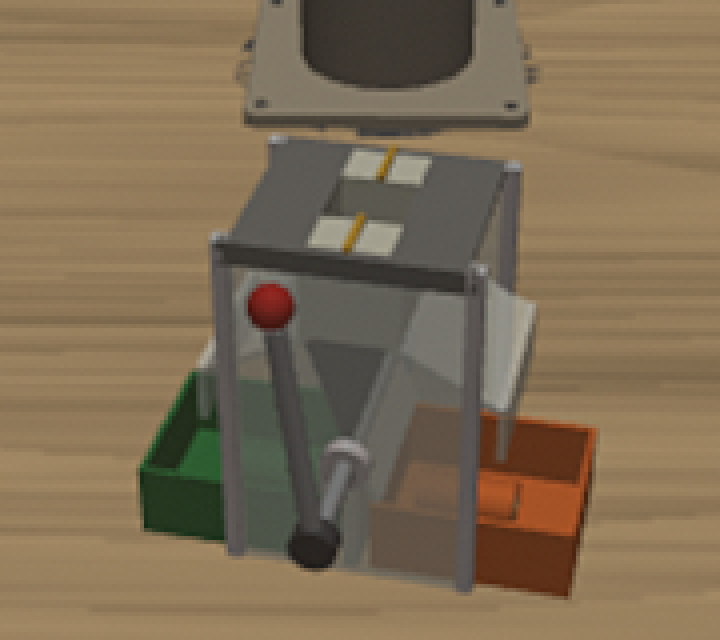

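View pics/w18.png

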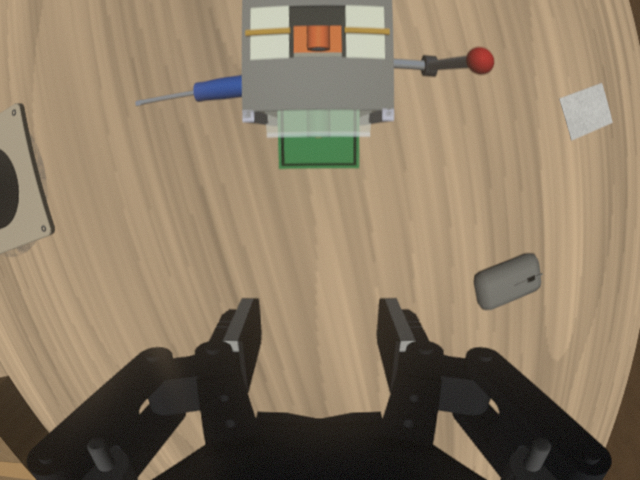

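```bash
python3 -c "
from h import *
t=get_image('top')
a=cv2.convertScaleAbs(cv2.resize(t['img'][215:295,265:385],None,fx=5,fy=5,interpolation=3),alpha=1.6);cv2.imwrite('pics/t19.png',a)
w=cv2.imread('pics/w18.png');cv2.imwrite('pics/w19.png',cv2.convertScaleAbs(cv2.resize(w[80:180,240:400],None,fx=5,fy=5,interpolation=3),alpha=1.6))
"
```

```text
(no output)
```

View pics/t19.png

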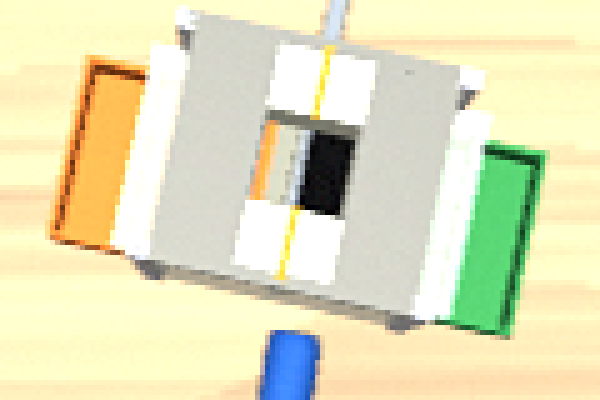

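View pics/w19.png

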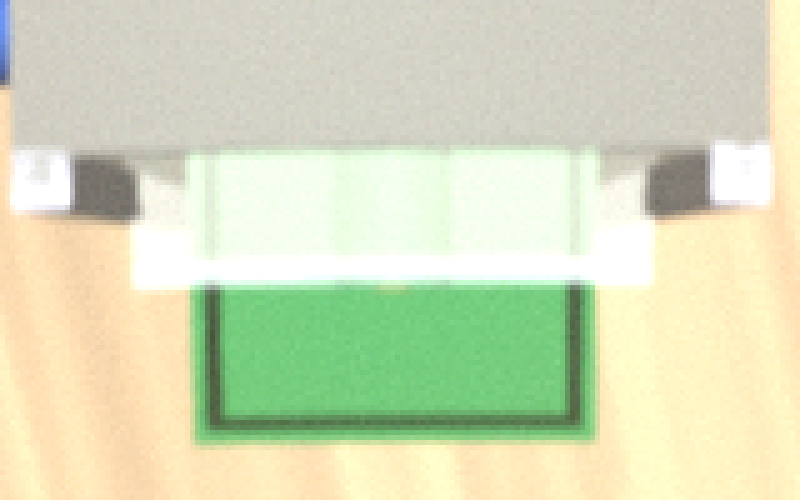

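Request:
carry_out --series '[[[0,0,0,0,0,0,5],[0,0,0,0,0,0,5],[0,0,0,0,0,0,5],[0,0,0,0,0,0,5],[0,0,0,0,0,0,5]]]'

```text
clock: 25.37
eef_pos: [489.0, -141.7, 293.8]
tool_rot: [-3.142, -0.0, 1.355]
force: [-0.3, -0.7, -0.7]
width: 50.4
```

```bash
python3 -c "
from h import *
print(finish_job())"
```

```text
the job is handed in; nothing more can be done
None
```

Both cells were sorted in the order asked, the green one first, and the job was handed in at about 25 s of the 72 s allowed.

- **Green cell:** I pushed the lever to its +y stop, where the force climbed from about 3 N to 13.8 N. Then I dropped the cell through the mouth.
- **Orange cell:** I pushed the lever to its -y stop, where it reached about 13 N. Then I dropped the cell. The lever's swing between the stops, estimated from the images and contact points, came to about 0.65 rad, close to the 0.64 rad expected for the flap.
- **Last pictures:** The orange cell lies in the orange tray, clearly visible. The green cell lies in the green tray. I saw it directly through the mouth just after its drop, and at the end only through the clear wing, because most of it is hidden under the box.
- **Bystanders and forces:** I touched neither mouse nor the screwdriver. The highest force I read was about 23 N, momentary, at the wrist while the fingers closed on the orange cell. The gripper ended empty, still and clear of everything.
- **What went wrong:** On the way to the second lever push I gave one free-air move with a wrong sign. The arm went to the wrong side above the chute, touched nothing, and I corrected it. No check failed.

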